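# Stack a brake pad on the tilted bonding stand

### The arm

A 6-joint arm with a two-finger parallel gripper is mounted at the origin on the work surface. World frame = base frame: x ahead of the robot, y to its left, z up, the work surface at z = 0. Lengths are in m, angles in degrees, forces in N, time in s.
With the tool pointing down it reaches from about 0.4 to 0.825 m from the base axis. Payload 7 kg.
Tool frame: the origin (TCP) lies on the centre line of the jaws, within the pads' length; the fingertips stand 8 mm ahead of it and the grasp point (between the pads) lies 11 mm behind it (r.tcp_to_tips is the distance from the TCP to the fingertips, in m); z points along the fingers, y is the direction in which the jaws open and shut (so a half turn about z gives the same grasp; the last joint's range is limited). The gripper opens to 88 mm and grips with 3 to 60 N. Pads are 19 mm wide; open, the fingers measure 130 mm over their backs; the gripper's body (78 mm by 193 mm) begins 47 mm behind the grasp point.
Start: joints at [89.043, 20.546, 0.682, 0, -70.136, -16.507], TCP at [0.203, 0.644, 0.235] pointing down, gripper open.
Joint ranges: [-176.03, 176.03], [-82.01, 121.73], [-58.28, 71.71], [-173.87, 95.51], [-174.79, -0.11], [-173.66, 173.66]. Speed limits (degrees/s): [136.94, 136.94, 172.46, 180, 180, 180].

### API

Orientations are given as [roll, pitch, yaw] about the fixed x, y, z axes, in that order (R = Rz(yaw) Ry(pitch) Rx(roll)).
In Python, from plant import r gives the robot as it stands.
- The arm moves only by the tool drive_tool, never from a script. Its argument "plan" is text: rows parted by semicolons, each of 4 numbers parted by spaces: the shift along the tool's x, y, z in cm, then the turn about the tool's z in rad. A call has 1 to 8 rows; each row is the pose to reach, as a shift and turn from the pose commanded when the call began, along the tool's axes at that moment; what a row does not reach only later rows make up. A row lasts 1/8 s, in which the tool goes at most 62.5 mm and 10.7 degrees, less where a joint would pass 70% of its speed; a pose out of reach is approached as far as the arm can. A call with a gripper value outside its range is refused whole. "fingers" is the closure, from -1 (fully open) to 1 (shut), set as the call begins (left out, the last holds). The fingers move at their own pace and stop on an object; "squeeze" is the grip in N (left out, the last holds). Time passes only in rows, so rows that repeat a pose let the fingers close. It gives the time, the measured TCP pose, the force and the opening at its end, in the units of the state.
- r.get_state(): the state, without advancing time (a new reading comes with each control period).
- r.capture(name): name is "scene" or "top" or "wrist"; returns a dict with "frame" (384x512x3 uint8, red, green, blue), "fovy" (degrees; the focal length in pixels is half the picture's height over the tangent of half this angle, whatever the lens; pixels are square), "cx", "cy" (the principal point, pixels), "k1" (the pictures are not rectified: a ray, as slopes to the right and down, at radius r is drawn at 1 + k1 r^2 times it, then the intrinsics apply), "rvec" (rotation vector, rad) and "tvec" (3), from world to camera coordinates, as OpenCV has them. Camera axes: x right, y down, z forward; pixel columns grow to the right and rows downward; lengths in m; the calibration is good to about 2 mm. A picture is of the moment at which its call begins. There is no depth.
- r.close_job(): hands the job in, once; it reports no verdict.
The state is a dict: "time_s": time; "joints": joint angles; "qd": joint speeds; "joint_torque": joint torques, N m; "tcp_pos": TCP position; "eef_rot": TCP orientation; "contact_force": force on the tool from outside, world axes, zero at the start; "moment": the same for the moment, N m; "gripper_width": finger opening in m.
Only numpy, scipy, OpenCV 4.12 (cv2) and the standard library are available. Lean on these libraries where they do the work, as an engineer would, in place of code of your own. Each camera call takes 0.05 s, during which the arm holds its last target. There are 200 camera calls.

### The job

Load the bonding stand: lower the yellow brake backing plate over the two pins of the narrow tilted beam until it rests flush on the beam, then lay the dark friction block flat on top of it, centred and square between the two pins. The block is brittle and the fixture is precise, so set both parts down on it gently without dropping or slamming them, and leave the can and the wrench where they are.

Things in the scene. Friction and masses are not known exactly. Their poses are not given: they have to be found in the camera images.
- nest: Fixed steel beam on a green pedestal, 30 mm wide (x), 170 long (y), 18 thick, tilted 0.30 rad: its top face looks up and towards the robot. Origin: centre of that face, 110 mm above the table; z is its normal, y along the beam, x up the slope. Two pins stand along z at y = -62 and +62 mm: 10 mm diameter, 22 mm tall, the last 8 mm tapering to 3 mm diameter.
- stand: The beam's fixed green pedestal, 26 mm (x) by 70 mm (y), on a dark steel foot 130 by 170 mm, 12 mm thick; an air cylinder lies on the foot behind the pedestal (all below 45 mm). Origin: on the table under the beam's centre, z up, same yaw as the beam.
- plate: Loose zinc-yellow steel backing plate, 54 mm (x) by 160 mm (y) by 8 mm thick, about 0.5 kg, with two 14 mm through holes at y = -62 and +62 mm. Origin: centre of its underside. Same either way round about z. It starts flat on the bearers of one carrier, underside 24 mm above the table, its middle free underneath.
- block: Loose black friction block, 46 mm (x) by 90 mm (y) by 20 mm thick, about 0.2 kg, a 6 mm wide, 5 mm deep groove across the middle of its top. Origin: centre of its underside. Same either way round about z. It starts flat on the bearers of the other carrier, underside 24 mm above the table.
- carrier_a: Fixed steel sheet 110 mm (x) by 200 mm (y), 4 mm thick, under the plate, with two wooden bearers (60 mm along x, 18 along y, tops at 24 mm) at y = -40 and +40 mm. Left or right of the robot. Origin: centre of its underside.
- carrier_b: Fixed steel sheet 110 mm (x) by 200 mm (y), 4 mm thick, under the block, with two wooden bearers (60 mm along x, 18 along y, tops at 24 mm) at y = -26 and +26 mm. Left or right of the robot. Origin: centre of its underside.
- can: Bystander: upright can with an orange label, 66 mm diameter, 110 mm high, loose. Origin: centre of its underside.
- wrench: Bystander: steel wrench 170 mm long lying flat on the table between the robot and the stand, loose. Origin: underneath it.

How it is judged:
By the outcome, as a careful person would: the job done as asked, in the order asked, and still so for the second after the job is handed in, with the robot touching nothing.
It also fails if it takes over 67 s, if anything falls off the work surface, if the arm or the gripper's body presses on something with over 40 N, if the wrist force passes 120 N, or if a joint passes its speed limit or range.

## Working session

There is one attempt and no reset: what is moved stays moved. The work goes in short steps, Python scripts to look and compute and a tool call to move; the robot and the scene stay as the last step left them, time stands still between calls to the robot, and variables do not carry over. Pictures are saved under pics/ and viewed, about 8 in all and at most 12, crops included, and the job is handed in when it is done.

Besides the shell and the picture viewer there is one more tool, called after "Request:" by a JSON object that holds its "api" and its "payload", one argument or row to a line. drive_tool: Moves the arm, as the interface text tells. Its arguments: {"type":"object","properties":{"plan":{"type":"string"},"fingers":{"type":"number"},"squeeze":{"type":"number"}},"required":["plan"]}

```bash
ls; mkdir -p pics; python3 - <<'E'
from plant import r
import cv2,numpy as np
s=r.get_state(); print(s['time_s'],s['tcp_pos'],s['eef_rot'],s['contact_force'],s['gripper_width'],r.tcp_to_tips)
for n in ['scene','top']:
    c=r.capture(n); cv2.imwrite(f'pics/{n}0.png',c['frame'][:,:,::-1]); np.save(f'pics/{n}0.npy',c,allow_pickle=True)
    print(n,{k:v for k,v in c.items() if k!='frame'})
a=cv2.imread('pics/scene0.png');b=cv2.imread('pics/top0.png')
cv2.imwrite('pics/m0.png',cv2.resize(np.vstack([a,b]),None,fx=.78,fy=.78))
E
```

```text
pics
0.0 [0.20245573 0.64342156 0.23364198] [ 1.79907869e+02 -8.13009521e-03 -1.74713851e+01] [ 0.51993431  0.08071956 -0.53014654] 0.08742325802161117 0.008
scene {'fovy': 47.368697331533326, 'cx': 257.5816607201509, 'cy': 193.6695208936646, 'k1': -0.13423755470350382, 'rvec': array([ 0.98266471,  2.37595929, -1.12170917]), 'tvec': array([ 0.41246771, -0.20748555,  1.66835912])}
top {'fovy': 50.83748552800016, 'cx': 260.4986279311837, 'cy': 183.76527265433378, 'k1': -0.12988145418168337, 'rvec': array([ 2.13072468, -2.1446665 ,  0.12996828]), 'tvec': array([0.01876422, 0.58857526, 1.20159933])}
```

View pics/top0.png

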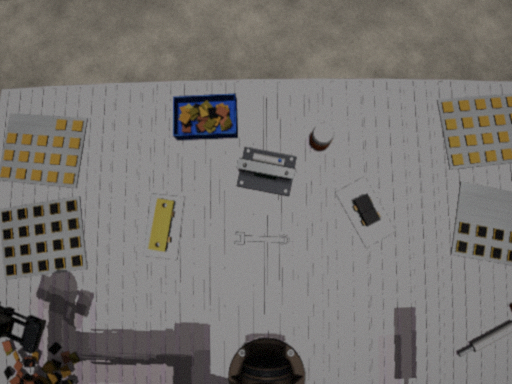

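View pics/scene0.png

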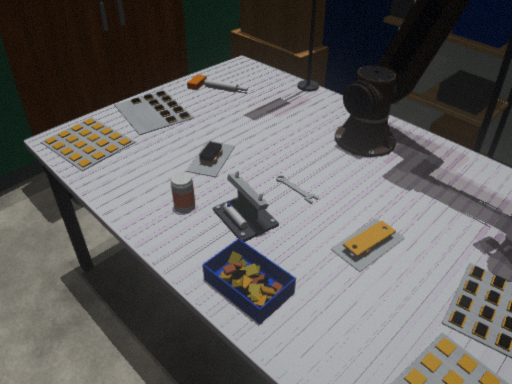

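The top view shows the yellow plate at about (162,225), the dark block at (367,210), the beam at (266,168) and the wrench at (262,239). Next I'll get coarse world poses from it.

```bash
cat > h.py <<'E'
import numpy as np, cv2
from scipy.spatial.transform import Rotation as Ro
def K(c):
    f=192/np.tan(np.radians(c['fovy']/2)); return np.array([[f,0,c['cx']],[0,f,c['cy']],[0,0,1]]),np.array([c['k1'],0,0,0,0.])
def rays(c,uv):
    k,d=K(c); p=cv2.undistortPointsIter(np.float64(uv).reshape(-1,1,2),k,d,None,None,(3,50,1e-10)).reshape(-1,2)
    R=cv2.Rodrigues(c['rvec'])[0]; o=-R.T@c['tvec']
    return o,np.c_[p,np.ones(len(p))]@R
def onz(c,uv,z):
    o,d=rays(c,uv); return o+d*((z-o[2])/d[:,2])[:,None]
def proj(c,P):
    k,d=K(c); return cv2.projectPoints(np.float64(P).reshape(-1,1,3),c['rvec'],c['tvec'],k,d)[0].reshape(-1,2)
def tri(c1,u1,c2,u2):
    o1,d1=rays(c1,[u1]);o2,d2=rays(c2,[u2]);A=np.c_[d1[0],-d2[0]];t=np.linalg.lstsq(A,o2-o1,rcond=None)[0]
    a=o1+d1[0]*t[0];b=o2+d2[0]*t[1];return (a+b)/2,np.linalg.norm(a-b)
def mrect(c,mask,z):  # biggest blob -> rectangle on plane z
    cs=cv2.findContours(mask.astype(np.uint8),cv2.RETR_EXTERNAL,cv2.CHAIN_APPROX_NONE)[0]
    q=max(cs,key=cv2.contourArea).reshape(-1,2); P=onz(c,q,z)
    (cx,cy),(w,h),a=cv2.minAreaRect(np.float32(P[:,:2]*1000))
    if w>h: a+=90;w,h=h,w
    a=(a+90)%180-90          # yaw of short side; 
    return np.round([cx,cy,w,h,a],1)
def snap(r,n,f):
    c=r.capture(n); cv2.imwrite(f'pics/{f}.png',c['frame'][:,:,::-1]); np.save(f'pics/{f}.npy',c,allow_pickle=True); return c
def load(f): return np.load(f'pics/{f}.npy',allow_pickle=True).item()
E
python3 - <<'E'
from h import *
c=load('top0'); f=c['frame'].astype(int); R,G,B=f[...,0],f[...,1],f[...,2]
def roi(m,x0,x1,y0,y1):
    o=np.zeros(m.shape,bool);o[y0:y1,x0:x1]=m[y0:y1,x0:x1];return o
print('plate',mrect(c,roi((R>B+60)&(R>100),140,185,185,262),.032))
print('block',mrect(c,roi((R+G+B<150),345,385,185,235),.044))
print('foot',mrect(c,roi((R+G+B<330),232,300,145,198),.012))
print('can', onz(c,[[321,139]],.05), 'wrench',onz(c,[[236,239],[288,239]],.0))
cv2.imwrite('pics/z.png',cv2.resize(c['frame'][135:205,220:315,::-1],None,fx=8,fy=8,interpolation=cv2.INTER_CUBIC))
E
```

```text
plate [465.5 325.8  52.  156.8  81. ]
block [ 506.  -305.3   50.4   85.5  -65.2]
foot [598.1   6.3  61.8 175.2 -11.9]
can [[ 0.72680073 -0.17429081  0.05      ]] wrench [[ 0.42037927  0.09351568  0.        ]
 [ 0.41952348 -0.06936117  0.        ]]
```

View pics/z.png

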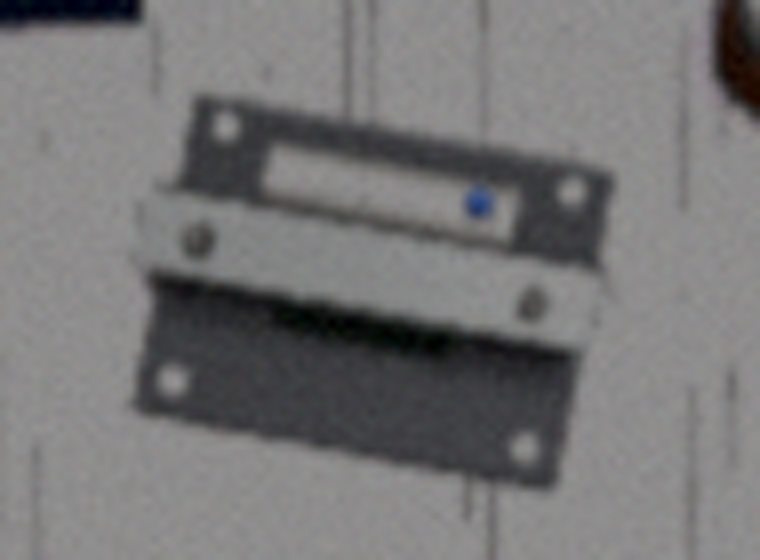

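Pins show at crop (200,242) and (533,303); the beam slopes toward the robot. I'll set up move bookkeeping and go look from above the plate.

```bash
cat > m.py <<'E'
import json,numpy as np,os
def cmd(): return np.array(json.load(open('cmd.json'))) if os.path.exists('cmd.json') else np.array([.203,.644,.235,-17.464])
def axes(y):
    y=np.radians(y); return np.array([[np.cos(y),np.sin(y),0],[np.sin(y),-np.cos(y),0],[0,0,-1]])
def did(dx,dy,dz,t):
    c=cmd(); c[:3]+=axes(c[3]).T@np.array([dx,dy,dz])/100; c[3]-=np.degrees(t); json.dump(list(c),open('cmd.json','w')); return c
def rel(x,y,z,yaw):
    c=cmd(); return np.round(axes(c[3])@(np.array([x,y,z])-c[:3])*100,2),np.round(np.radians(c[3]-yaw),3)
E
python3 - <<'E'
from h import *; from m import *
c=load('top0')
p=onz(c,[[220+200/8,135+242/8],[220+533/8,135+303/8]],.115); d=p[0]-p[1]
print('pins',p,np.linalg.norm(d[:2]),'mid',p.mean(0),'yaw',np.degrees(np.arctan2(-d[0],d[1])))
print(rel(.4655,.3258,.235,-9))
E
```

```text
pins [[ 0.63320509  0.05839698  0.115     ]
 [ 0.60958525 -0.06267193  0.115     ]] 0.12335144039769867 mid [ 0.62139517 -0.00213747  0.115     ] yaw -11.039408039373535
(array([34.59, 22.48,  0.  ]), np.float64(-0.148))
```

Request:
{"api": "drive_tool", "payload": {
  "plan": "5 3.2 0 -0.02;10 6.5 0 -0.04;15 9.7 0 -0.06;20 13 0 -0.08;25 16.2 0 -0.1;30 19.5 0 -0.12;34.6 22.5 0 -0.148;34.6 22.5 0 -0.148",
  "fingers": -1
}}

```text
time_s: 1.1
tcp_pos: [0.4667, 0.3224, 0.2342]
eef_rot: [180.0, 0.0, -9.2]
contact_force: [-0.3, 0.2, 0.8]
gripper_width: 0.0879
```

```bash
python3 - <<'E'
from plant import r
from h import *; from m import *
print(did(34.6,22.5,0,-.148)); s=r.get_state(); print(s['tcp_pos'],s['eef_rot'],s['joints'],s['contact_force'])
c=snap(r,'wrist','w1'); print({k:v for k,v in c.items() if k!='frame'})
E
```

```text
[ 0.46552741  0.32553437  0.235      -8.98422463]
[0.46666584 0.32238609 0.23424872] [ 1.79951370e+02  2.06528312e-02 -9.21968138e+00] [ 5.44045110e+01  1.04862371e+01 -1.31773654e+01  3.38471991e-03
 -6.63891403e+01  2.63744593e+01] [-0.29538623  0.15918406  0.76960596]
{'fovy': 59.617911175043766, 'cx': 261.2678880032673, 'cy': 194.67729584694084, 'k1': -0.007251386354064534, 'rvec': array([-1.89379558,  2.22452291,  0.34420733]), 'tvec': array([0.39194456, 0.3516999 , 0.51524027])}
```

View pics/w1.png

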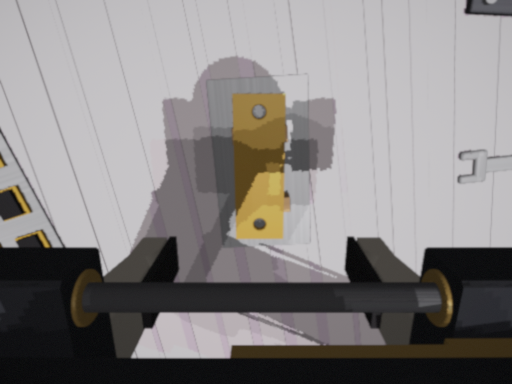

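Wrist view: the plate is upright in the image, centred at about (260,166), with holes at (260,112) and (260,224). Next I'll measure it and compute the grasp.

```bash
cat >> h.py <<'E'
def plate_w(c,z=.032):
    h=cv2.cvtColor(c['frame'],cv2.COLOR_RGB2HSV); m=(h[...,0]>14)&(h[...,0]<32)&(h[...,1]>150)&(h[...,2]>50)
    m[240:]=0; m[:,:200]=0; m[:,330:]=0
    return mrect(c,m,z)
E
python3 - <<'E'
from plant import r
from h import *; from m import *
c=load('w1'); p=plate_w(c); print(p)
g=cv2.cvtColor(c['frame'],cv2.COLOR_RGB2HSV)[...,1]
for y,x in((112,260),(224,260)):
    w=(g[y-14:y+15,x-14:x+15]<120); M=cv2.moments(w.astype(np.uint8),True); u=[x-14+M['m10']/M['m00'],y-14+M['m01']/M['m00']]; print(u,M['m00'],onz(c,[u],.032))
s=r.get_state();print(s['tcp_pos'],s['eef_rot'])
print('cam in tool',axes(s['eef_rot'][2])@(rays(c,[[0,0]])[0]-s['tcp_pos']))
E
```

```text
[466.4 324.4  51.8 106.3  81.2]
[258.5, 111.0] 166.0 [[0.5260055  0.31497374 0.032     ]]
[259.3247863247863, 226.39316239316238] 117.0 [[0.40001049 0.3346938  0.032     ]]
[0.46589286 0.32374783 0.23425118] [ 1.79970544e+02  2.27021819e-02 -9.17433788e+00]
cam in tool [ 0.08298752  0.00154676 -0.14977506]
```

Request:
{"api": "drive_tool", "payload": {
  "plan": "0.06 0.05 5 0;0.06 0.05 10 0;0.06 0.05 15 0;0.06 0.05 19 0;0.06 0.05 21 0;0.06 0.05 21.7 0;0.06 0.05 21.7 0"
}}

```text
time_s: 2.02
tcp_pos: [0.4653, 0.3254, 0.0176]
eef_rot: [180.0, 0.0, -8.9]
contact_force: [0.7, 0.3, 0.5]
gripper_width: 0.0874
```

Request:
{"api": "drive_tool", "payload": {
  "plan": "0 0 0 0;0 0 0 0;0 0 0 0;0 0 0 0;0 0 0 0;0 0 0 0;0 0 0 0",
  "fingers": 1,
  "squeeze": 35
}}

```text
time_s: 2.9
tcp_pos: [0.4657, 0.3249, 0.0179]
eef_rot: [-180.0, -0.0, -9.0]
contact_force: [-0.7, -1.7, 5.3]
gripper_width: 0.0532
```

```bash
python3 - <<'E'
from plant import r
from h import *; from m import *
print(did(.06,.05,21.7,0)); s=r.get_state(); print(s['tcp_pos'],s['eef_rot'],s['contact_force'],s['gripper_width'],s['time_s'])
# nest centre guess at (.6214,-.0021,.11): hover
print(rel(*cmd()[:2],.218,cmd()[3]))
E
```

```text
[ 0.46604197  0.3249468   0.018      -8.98422463]
[0.4657444  0.32485445 0.0178789 ] [-1.79990032e+02 -1.31956339e-02 -8.97907458e+00] [-0.74571618 -1.65322022  5.2776759 ] 0.05323843171650496 2.9
(array([  0.,   0., -20.]), np.float64(0.0))
```

Request:
{"api": "drive_tool", "payload": {
  "plan": "0 0 -0.5 0;0 0 -1.5 0;0 0 -4 0;0 0 -9 0;0 0 -14 0;0 0 -18 0;0 0 -21 0;0 0 -22 0"
}}

```text
time_s: 3.9
tcp_pos: [0.4658, 0.3251, 0.2395]
eef_rot: [-179.8, -0.1, -9.0]
contact_force: [0.2, -0.3, -6.2]
gripper_width: 0.0535
```

```bash
python3 - <<'E'
from plant import r
from h import *; from m import *
print(did(0,0,-22,0)); s=r.get_state(); print(s['tcp_pos'],s['contact_force'],s['moment'],s['gripper_width'],s['time_s'])
print(rel(.653,.160,.238,-101))
E
```

```text
[ 0.46604197  0.3249468   0.238      -8.98422463]
[0.4657896  0.32513039 0.23952778] [ 0.21031636 -0.32128518 -6.21414059] [-0.00191585 -0.05023082 -0.00706156] 0.05348817994195215 3.9
(array([21.04, 13.37,  0.  ]), np.float64(1.606))
```

Request:
{"api": "drive_tool", "payload": {
  "plan": "2 1.3 0 0.17;5 3.2 0 0.35;8 5 0 0.53;11 7 0 0.71;14 9 0 0.89;17 11 0 1.07;19 12.2 0 1.25;21 13.4 0 1.43"
}}

```text
time_s: 4.9
tcp_pos: [0.6518, 0.1587, 0.2353]
eef_rot: [179.8, -0.1, -91.3]
contact_force: [0.1, 0.6, -6.3]
gripper_width: 0.0535
```

Request:
{"api": "drive_tool", "payload": {
  "plan": "0 0 0 0.12;0 0 0 0.176;0 0 0 0.176;0 0 0 0.176"
}}

```text
time_s: 5.4
tcp_pos: [0.6517, 0.1596, 0.2366]
eef_rot: [179.9, -0.0, -100.9]
contact_force: [-0.2, 0.1, -5.5]
gripper_width: 0.0533
```

```bash
python3 - <<'E'
from plant import r
from h import *; from m import *
did(21,13.4,0,1.43);print(did(0,0,0,.176)); s=r.get_state(); print(s['tcp_pos'],s['eef_rot'],s['joints'],s['contact_force'],s['gripper_width'],s['time_s'])
c=snap(r,'wrist','w2')
E
```

```text
[   0.65253978    0.15979667    0.238      -101.00124653]
[0.65169433 0.15962477 0.23656368] [ 1.79922410e+02 -4.68820312e-02 -1.00926622e+02] [ 3.03639998e+01  2.01601688e+01  3.80511919e-01 -1.69662321e-02
 -7.03095794e+01 -4.12849250e+01] [-0.15940069  0.08212506 -5.49502451] 0.05330480090559416 5.4
```

View pics/w2.png

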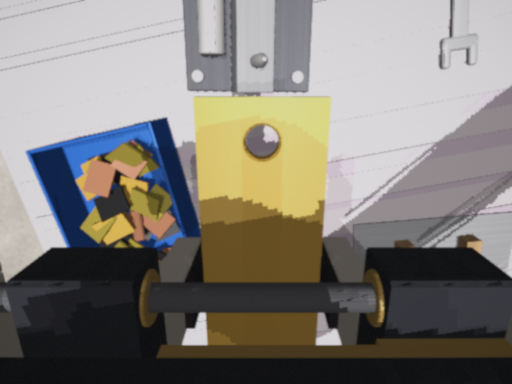

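The near (+y) pin tip is at about (260,60), and the held plate's hole is at (262,140) with no sign of slip. The far pin is out of view, so I'll choose an offset that shows both pins.

```bash
python3 - <<'E'
from h import *; from m import *
c=load('w2'); t=cmd(); A=axes(t[3])
print('near pin tip',onz(c,[[260,62]],.131),'hole',A@(onz(c,[[262,140]],t[2]+.011+.004)[0]-t[:3]))
ys=np.radians(-11.04); nx=np.array([np.cos(ys),np.sin(ys),0]);ny=np.array([-np.sin(ys),np.cos(ys),0])
N=np.array([.6214+.003,-.0021,.131])-6.5e-3*nx
for ox in (.09,.11,.13):
  for oy in(.09,.11):
    T=N-ox*A[0]-oy*A[1]; T[2]=.238
    q=proj(c,[N+.062*ny-(T-t[:3]),N-.062*ny-(T-t[:3])]); print(ox,oy,T,q.round(),rel(*T,t[3]))
E
```

```text
near pin tip [[0.63299394 0.06064855 0.131     ]] hole [ 0.06333905  0.00122264 -0.015     ]
0.09 0.09 [0.7235411  0.07031605 0.238     ] [[375. 163.]
 [394. -19.]] (array([ 7.43, -8.68,  0.  ]), np.float64(0.0))
0.09 0.11 [0.74317356 0.06649945 0.238     ] [[401. 163.]
 [424. -19.]] (array([  7.43, -10.68,   0.  ]), np.float64(0.0))
0.11 0.09 [0.7273577  0.08994851 0.238     ] [[378. 137.]
 [398. -54.]] (array([ 5.43, -8.68,  0.  ]), np.float64(0.0))
0.11 0.11 [0.74699016 0.08613191 0.238     ] [[404. 137.]
 [429. -54.]] (array([  5.43, -10.68,   0.  ]), np.float64(0.0))
0.13 0.09 [0.73117431 0.10958098 0.238     ] [[381. 110.]
 [402. -91.]] (array([ 3.43, -8.68,  0.  ]), np.float64(0.0))
0.13 0.11 [0.75080677 0.10576437 0.238     ] [[408. 110.]
 [433. -91.]] (array([  3.43, -10.68,   0.  ]), np.float64(0.0))
```

Request:
{"api": "drive_tool", "payload": {
  "plan": "3 2.5 0 0;6.5 5 0 0;9.5 7.5 0 0;10.4 8.8 0 0;10.4 8.8 0 0;10.4 8.8 0 0"
}}

```text
time_s: 6.2
tcp_pos: [0.5466, 0.075, 0.2378]
eef_rot: [-180.0, 0.0, -101.0]
contact_force: [-0.1, 0.2, -6.9]
gripper_width: 0.0538
```

```bash
python3 - <<'E'
from plant import r
from h import *; from m import *
print(did(10.4,8.8,0,0)); s=r.get_state(); print(s['tcp_pos'],s['eef_rot'],s['time_s'])
c=snap(r,'wrist','w3')
cv2.imwrite('pics/w3z.png',cv2.resize(c['frame'][:260,60:260,::-1],None,fx=2.3,fy=2.3,interpolation=cv2.INTER_CUBIC))
E
```

```text
[ 5.46310595e-01  7.45009471e-02  2.38000000e-01 -1.01001247e+02]
[0.5466358  0.07496876 0.23781448] [-1.79951360e+02  2.83661921e-02 -1.00960578e+02] 6.2
```

View pics/w3z.png

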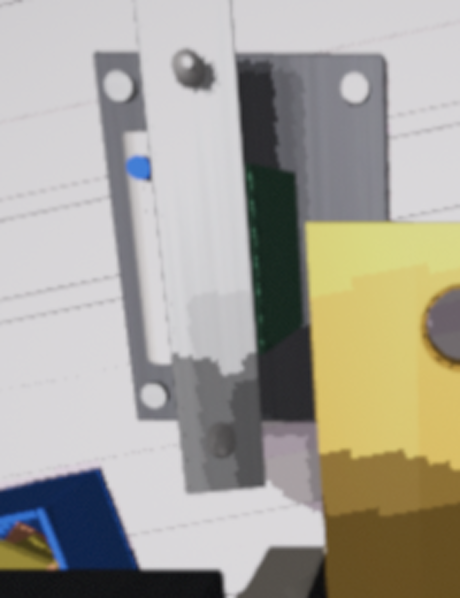

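Both pins are visible, at crop (188,65) and (222,438). I'll zoom in on each for accuracy.

```bash
python3 - <<'E'
from h import *
c=load('w3');f=c['frame'][:,:,::-1]
a=cv2.resize(f[12:47,122:162],None,fx=10,fy=10,interpolation=cv2.INTER_CUBIC)
b=cv2.resize(f[172:217,134:179],None,fx=10,fy=10,interpolation=cv2.INTER_CUBIC);b=np.clip(b*1.6,0,255).astype(np.uint8)
o=np.zeros((450,800,3),np.uint8);o[:350,:350]=a[:350,:350];o[:450,350:]=b
cv2.imwrite('pics/pz.png',o)
g=cv2.cvtColor(f,cv2.COLOR_BGR2GRAY).astype(float)
for v in (50,70,90,110,205): print(v,g[v,110:180].astype(int).tolist())
E
```

```text
50 [116, 118, 118, 118, 117, 115, 115, 115, 115, 117, 119, 120, 132, 170, 202, 211, 213, 213, 213, 213, 213, 213, 213, 213, 213, 213, 213, 213, 213, 213, 213, 213, 213, 213, 213, 213, 213, 214, 213, 213, 213, 213, 213, 213, 213, 212, 211, 210, 210, 211, 212, 212, 206, 176, 107, 48, 44, 43, 44, 44, 46, 45, 45, 45, 46, 44, 45, 45, 46, 56]
70 [119, 117, 116, 121, 131, 132, 123, 118, 118, 119, 118, 118, 117, 112, 108, 152, 199, 210, 213, 214, 214, 214, 214, 214, 214, 214, 214, 214, 214, 214, 214, 215, 214, 214, 214, 213, 211, 211, 211, 213, 213, 214, 213, 212, 212, 212, 212, 212, 210, 209, 209, 210, 212, 211, 197, 139, 66, 46, 44, 43, 42, 44, 44, 44, 44, 45, 45, 45, 45, 45]
90 [121, 119, 119, 118, 117, 119, 134, 165, 187, 197, 204, 210, 213, 212, 214, 214, 208, 192, 204, 213, 214, 213, 214, 215, 215, 215, 213, 212, 211, 212, 212, 213, 214, 214, 213, 212, 213, 211, 210, 209, 210, 211, 213, 213, 212, 210, 211, 211, 211, 210, 208, 208, 209, 210, 210, 202, 171, 103, 59, 67, 58, 40, 33, 34, 35, 35, 35, 34, 34, 34]
110 [190, 144, 119, 119, 118, 117, 116, 117, 131, 161, 185, 198, 205, 212, 215, 215, 215, 215, 210, 194, 201, 212, 213, 212, 212, 214, 214, 213, 211, 209, 209, 209, 209, 210, 211, 211, 210, 209, 209, 208, 207, 207, 208, 209, 210, 210, 209, 209, 210, 210, 209, 207, 207, 207, 208, 208, 207, 190, 130, 62, 45, 44, 35, 32, 34, 34, 33, 34, 34, 34]
205 [216, 216, 216, 216, 216, 216, 216, 216, 216, 216, 216, 216, 217, 216, 216, 217, 216, 217, 217, 216, 217, 217, 217, 217, 216, 216, 217, 216, 210, 188, 152, 136, 133, 133, 133, 133, 133, 130, 125, 115, 111, 111, 112, 112, 112, 112, 112, 112, 112, 111, 111, 107, 96, 87, 84, 84, 84, 84, 83, 83, 84, 84, 83, 84, 100, 132, 156, 162, 163, 163]
```

View pics/pz.png

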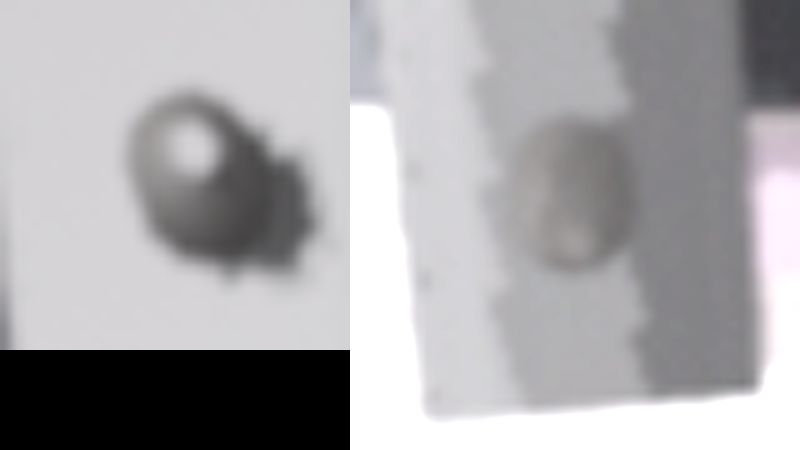

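```bash
cat > fitn.py <<'E'
from h import *; from m import *
from scipy.optimize import least_squares
c=load('w3')
L=[(122.9,50),(125.2,70),(127.2,90),(129.2,110),(139.7,205)]
Rr=[(163.7,50),(165.2,70),(166.6,90),(168,110),(174.7,205)]
E=[(150,212.6),(168,211)]
tips=[(141.3,26.0),(155.7,195.7)]
def frame(p): return np.array([p[0],p[1],.11]),Ro.from_euler('z',p[2]).as_matrix()@Ro.from_euler('y',-.30).as_matrix()
def loc(p,uv,z):
    o,M=frame(p);O,d=rays(c,uv);O=(O-o)@M;d=d@M;return O+d*((z-O[2])/d[:,2])[:,None]
def res(p):
    t=loc(p,tips,.0205); w=1000
    return w*np.r_[loc(p,L,0)[:,0]-.015,loc(p,Rr,0)[:,0]+.015,loc(p,E,0)[:,1]-.085,t[:,0]*2,t[0,1]+.062,t[1,1]-.062]
if __name__=='__main__':
    s=least_squares(res,[.6214,-.002,-.19],x_scale=[.01,.01,.1]); print(s.x,np.degrees(s.x[2])); print(s.fun.round(1))
    o,M=frame(s.x); print(M[:,2]); print(proj(c,[o+M@[0,y,z] for y in(-.062,.062) for z in (0,.022)]))
    np.save('nest.npy',s.x)
E
python3 fitn.py
```

```text
[ 0.62334515 -0.00386607 -0.20226825] -11.589116960418876
[-0.  -0.2 -0.2 -0.1 -0.7  0.2  0.1  0.1  0.1  0.  -0.7 -0.7 -0.   0.3
  0.5  0.9]
[-0.28949556  0.0593676   0.95533649]
[[142.03812633  29.80333919]
 [141.1418337   24.84420325]
 [155.57706118 187.70692908]
 [155.81417427 195.17101388]]
```

```bash
python3 - <<'E'
from h import *; from m import *
c=load('w3'); t=cmd(); A=axes(t[3]); f=c['frame']
h=cv2.cvtColor(f,cv2.COLOR_RGB2HSV); m=(h[...,0]>14)&(h[...,0]<32)&(h[...,1]>90)&(h[...,2]>40)
for v in (105,120,140,160,180,200,220):
    w=np.where(m[v,185:345])[0]+185; P=(onz(c,[[w[0]-.5,v],[w[-1]+.5,v]],t[2]+.014)-t[:3])@A.T; print(v,w[0],w[-1],(P*1000).round(1)[:,:2].tolist())
n=(~m[110:175,235:295]).astype(np.uint8); k,lab,st,ce=cv2.connectedComponentsWithStats(n); 
for i in range(1,k):
    if 100<st[i,4]<2500: u=ce[i]+[235,110]; print(st[i],u,((onz(c,[u],t[2]+.014)-t[:3])@A.T*1000).round(1))
w=np.where(m[90:120,262])[0]; print('end row',w[0]+90,((onz(c,[[262,w[0]+89.5]],t[2]+.014)-t[:3])@A.T*1000).round(1))
E
```

```text
105 194 328 [[75.8, -26.6], [75.9, 26.3]]
120 194 327 [[70.0, -26.9], [70.1, 26.2]]
140 195 326 [[62.1, -27.0], [62.2, 26.3]]
160 195 326 [[53.9, -27.5], [54.0, 26.8]]
180 197 324 [[45.4, -27.1], [45.5, 26.5]]
200 199 323 [[36.6, -26.8], [36.7, 26.5]]
220 201 322 [[27.4, -26.4], [27.5, 26.6]]
[ 10  15  34  32 831] [261.85920578 140.33574007] [[ 62.    0.2 -14. ]]
end row 99 [[ 78.3   0.2 -14. ]]
```

```bash
python3 - <<'E'
from fitn import *
p=np.load('nest.npy');o,M=frame(p);n=M[:,2];yaw=np.degrees(p[2])-90
def T(cz):
    C=o+n*(cz-.11)/n[2]; return np.r_[C+.0005*axes(yaw)[0]-[0,0,.010],yaw]
for cz in (.190,.15,.14,.13,.12,.1184): print(cz,T(cz),rel(*T(cz)))
E
```

```text
0.19 [ 5.99002313e-01  6.15578481e-04  1.80000000e-01 -1.01589117e+02] (array([ 6.25, -6.58,  5.8 ]), np.float64(0.01))
0.15 [ 6.11123511e-01 -1.87014680e-03  1.40000000e-01 -1.01589117e+02] (array([ 6.26, -7.82,  9.8 ]), np.float64(0.01))
0.14 [ 6.14153810e-01 -2.49157813e-03  1.30000000e-01 -1.01589117e+02] (array([ 6.26, -8.13, 10.8 ]), np.float64(0.01))
0.13 [ 6.17184110e-01 -3.11300945e-03  1.20000000e-01 -1.01589117e+02] (array([ 6.27, -8.44, 11.8 ]), np.float64(0.01))
0.12 [ 6.20214409e-01 -3.73444077e-03  1.10000000e-01 -1.01589117e+02] (array([ 6.27, -8.75, 12.8 ]), np.float64(0.01))
0.1184 [ 6.20699257e-01 -3.83386978e-03  1.08400000e-01 -1.01589117e+02] (array([ 6.27, -8.8 , 12.96]), np.float64(0.01))
```

Request:
{"api": "drive_tool", "payload": {
  "plan": "2 -2 1 0.01;4.5 -4.5 3 0.01;6.26 -6.6 5.8 0.01;6.26 -7.3 8 0.01;6.26 -7.7 9.3 0.01;6.26 -7.82 9.8 0.01;6.26 -7.82 9.8 0.01;6.26 -7.82 9.8 0.01"
}}

```text
time_s: 7.25
tcp_pos: [0.6111, -0.0016, 0.1406]
eef_rot: [-179.9, 0.0, -101.5]
contact_force: [1.0, 0.4, -5.6]
gripper_width: 0.0536
```

```bash
python3 - <<'E'
from plant import r
from h import *; from m import *
print(did(6.26,-7.82,9.8,.0103)); s=r.get_state(); print(s['tcp_pos'],s['eef_rot'],s['contact_force'],s['time_s'])
c=snap(r,'wrist','w4'); t=snap(r,'scene','s4')
from fitn import frame
p=np.load('nest.npy');o,M=frame(p)
q=proj(c,[o+M@[0,-.062,.022],o+M@[0,-.062,.0]]); print('pred pin tip/base',q)
a=cv2.resize(c['frame'][105:175,225:300,::-1],None,fx=6,fy=6,interpolation=cv2.INTER_CUBIC)
q=proj(t,[o])[0].astype(int); b=cv2.resize(t['frame'][q[1]-45:q[1]+25,q[0]-35:q[0]+35,::-1],(420,420),interpolation=cv2.INTER_CUBIC)
cv2.imwrite('pics/w4z.png',np.hstack([a[:420,:380],b]))
E
```

```text
[ 6.11127536e-01 -1.87158818e-03  1.40000000e-01 -1.01591393e+02]
[ 0.61114134 -0.00155638  0.14063906] [-1.79912251e+02  3.79656235e-02 -1.01534661e+02] [ 1.01022582  0.4111007  -5.58311537] 7.25
pred pin tip/base [[248.36544473 134.55884398]
 [237.61054727 129.36861739]]
```

View pics/w4z.png

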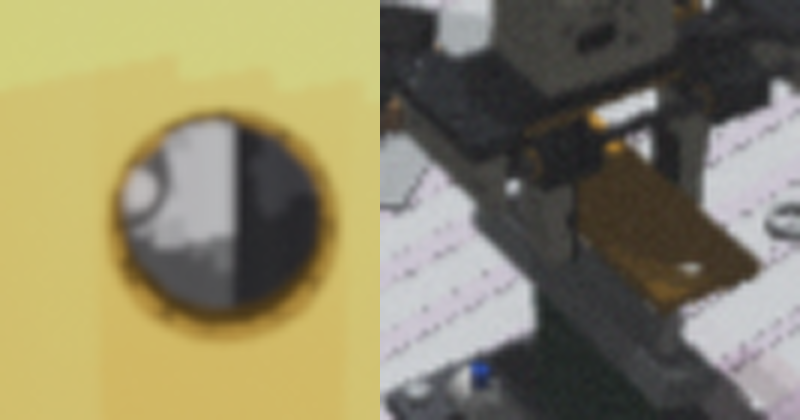

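The pin tip shows inside the hole at (247.8,135.8), against a predicted (248.4,134.6), so the estimate is good. I'll descend along the pin axis.

Request:
{"api": "drive_tool", "payload": {
  "plan": "0 -0.1 0.3 0;0 -0.22 0.7 0;0 -0.34 1.1 0;0 -0.43 1.4 0;0 -0.53 1.7 0;0 -0.59 1.9 0;0 -0.62 2 0;0 -0.62 2 0"
}}

```text
time_s: 8.35
tcp_pos: [0.6169, -0.0032, 0.1196]
eef_rot: [-180.0, 0.0, -101.6]
contact_force: [-0.5, 0.1, -5.0]
gripper_width: 0.0534
```

Request:
{"api": "drive_tool", "payload": {
  "plan": "0 -0.05 0.15 0;0 -0.09 0.3 0;0 -0.14 0.45 0;0 -0.19 0.6 0;0 -0.23 0.75 0;0 -0.26 0.85 0;0 -0.26 0.85 0"
}}

```text
time_s: 9.22
tcp_pos: [0.6197, -0.0037, 0.1111]
eef_rot: [-180.0, 0.0, -101.6]
contact_force: [2.2, 0.8, -5.2]
gripper_width: 0.0534
```

Request:
{"api": "drive_tool", "payload": {
  "plan": "0 -0.02 0.1 0;0 -0.05 0.2 0;0 -0.08 0.28 0;0 -0.1 0.34 0;0 -0.1 0.34 0"
}}

```text
time_s: 9.85
tcp_pos: [0.6205, -0.0039, 0.1082]
eef_rot: [-180.0, 0.0, -101.6]
contact_force: [0.1, 1.2, 3.4]
gripper_width: 0.0534
```

```bash
python3 - <<'E'
from plant import r
from m import *
did(0,-.62,2,0);did(0,-.26,.85,0);print(did(0,-.1,.34,0)); s=r.get_state(); print(s['tcp_pos'],s['contact_force'],s['moment'],s['gripper_width'])
E
```

```text
[ 6.20727670e-01 -3.84070971e-03  1.08100000e-01 -1.01591393e+02]
[ 0.62048403 -0.00389282  0.10822345] [0.11286833 1.24107898 3.36588145] [ 0.7308981  -0.12338969  0.09473003] 0.05335048307335571
```

Request:
{"api": "drive_tool", "payload": {
  "plan": "0 0 0 0;0 0 0 0;0 -0.02 0.05 0;0 -0.04 0.1 0;0 -0.05 0.15 0;0 -0.06 0.2 0;0 -0.06 0.2 0",
  "squeeze": 8
}}

```text
time_s: 10.72
tcp_pos: [0.6205, -0.0041, 0.1058]
eef_rot: [180.0, -0.0, -101.6]
contact_force: [-3.0, 3.2, 5.5]
gripper_width: 0.0539
```

Request:
{"api": "drive_tool", "payload": {
  "plan": "0 -0.02 0.05 0;0 -0.03 0.1 0;0 -0.05 0.15 0;0 -0.06 0.2 0;0 -0.07 0.25 0;0 -0.08 0.3 0;0 -0.08 0.3 0"
}}

```text
time_s: 11.6
tcp_pos: [0.6206, -0.0042, 0.1022]
eef_rot: [179.9, -0.0, -101.6]
contact_force: [-3.8, 4.8, 4.1]
gripper_width: 0.0539
```

```bash
python3 - <<'E'
from plant import r
from m import *
did(0,-.06,.2,0);print(did(0,-.08,.3,0)); s=r.get_state(); print(s['tcp_pos'],s['contact_force'],s['moment'],s['gripper_width'],s['time_s'])
from h import *
c=snap(r,'wrist','w5'); t=snap(r,'scene','s5')
a=cv2.resize(c['frame'][85:245,180:345,::-1],(465,450),interpolation=cv2.INTER_CUBIC)
b=cv2.resize(t['frame'][150:250,200:275,::-1],(335,450),interpolation=cv2.INTER_CUBIC)
cv2.imwrite('pics/w5z.png',np.hstack([a,b]))
E
```

```text
[ 6.22099117e-01 -4.12201278e-03  1.03100000e-01 -1.01591393e+02]
[ 0.62064049 -0.0041799   0.10219255] [-3.77339896  4.7693281   4.08049199] [ 1.28859387  1.21662796 -0.00151388] 0.05386370663713914 11.6
```

View pics/w5z.png

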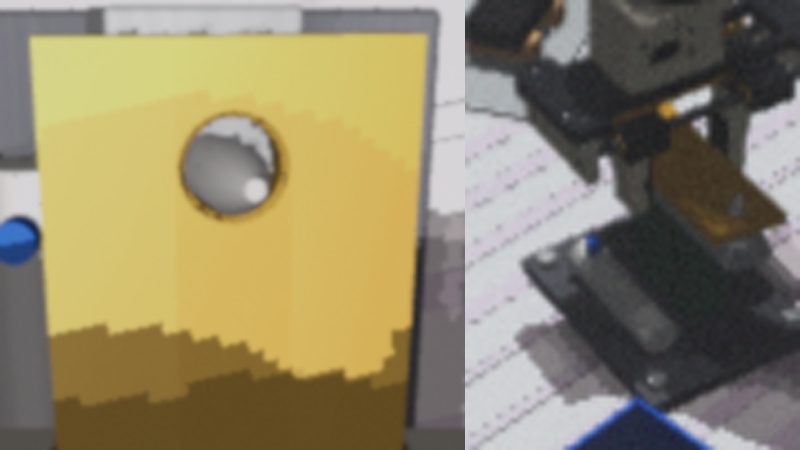

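Request:
{"api": "drive_tool", "payload": {
  "plan": "-0.05 0.03 0 0;-0.1 0.05 0 0;-0.1 0.05 0 0;-0.1 0.05 0 0;-0.1 0.05 0 0",
  "squeeze": 3
}}

```text
time_s: 12.32
tcp_pos: [0.6211, -0.0032, 0.1022]
eef_rot: [180.0, -0.0, -101.6]
contact_force: [-0.4, -1.9, -5.0]
gripper_width: 0.0543
```

```bash
python3 - <<'E'
from plant import r
from m import *
print(did(-.1,.05,0,0)); s=r.get_state(); print(s['tcp_pos'],s['contact_force'],s['moment'],s['gripper_width'],s['time_s'])
from h import *
from fitn import frame
c=snap(r,'wrist','w6')
# plate edges on camera: which tilt? compare edge columns with horizontal / flush hypotheses
h=cv2.cvtColor(c['frame'],cv2.COLOR_RGB2HSV); m=(h[...,0]>14)&(h[...,0]<32)&(h[...,1]>90)&(h[...,2]>40)
o,M=frame(np.load('nest.npy'))
for v in (110,140,170,200,220):
    w=np.where(m[v,160:360])[0]+160; print(v,w[0],w[-1])
P=[o+M@[x,-.08,.008] for x in(.027,-.027)]+[o+M@[x,-.03,.008] for x in(.027,-.027)]; print('flush',proj(c,P).round(1))
t=cmd();A=axes(t[3]); P=[t[:3]+A.T@[x,y,-.014] for x in(.08,.03) for y in(-.027,.027)]; print('horiz',proj(c,P).round(1))
E
```

```text
[ 6.21810245e-01 -3.04194195e-03  1.03100000e-01 -1.01591393e+02]
[ 0.62105347 -0.00321711  0.10218609] [-0.42304194 -1.87723059 -4.97584401] [-0.32100726  0.22580603 -0.00521003] 0.05427012002941093 12.325
110 193 330
140 193 328
170 195 327
200 197 325
220 198 324
flush [[189.5  95.3]
 [324.1  94.7]
 [197.3 223.5]
 [317.8 209.9]]
horiz [[189.2  96.2]
 [328.8  96.3]
 [196.5 217. ]
 [321.7 217. ]]
```

```bash
python3 - <<'E'
from h import *
for n in('w3','w4','w5','w6'):
    c=load(n);h=cv2.cvtColor(c['frame'],cv2.COLOR_RGB2HSV); m=(h[...,0]>14)&(h[...,0]<32)&(h[...,1]>90)&(h[...,2]>40)
    o=[]
    for v in (110,140,170,200,220):
        w=np.where(m[v,160:360])[0]+160; o.append((int(w[0]),int(w[-1])))
    k,lab,st,ce=cv2.connectedComponentsWithStats((~m[105:180,225:300]).astype(np.uint8)); i=1+np.argmax(np.where((st[1:,4]<2500),st[1:,4],0))
    print(n,o,'top row',[int(np.where(m[80:130,u])[0][0]+80) for u in(205,262,315)],'hole',ce[i]+[225,105],st[i])
c=load('s5'); h=cv2.cvtColor(c['frame'],cv2.COLOR_RGB2HSV); m=((h[...,0]>10)&(h[...,0]<32)&(h[...,1]>90)&(h[...,2]>25)).astype(np.uint8)
k,lab,st,ce=cv2.connectedComponentsWithStats(m[150:230,215:275]);print(st[1:][st[1:,4]>30])
E
```

```text
w3 [(194, 328), (195, 326), (196, 325), (199, 323), (201, 322)] top row [97, 99, 98] hole [261.85920578 140.33574007] [ 20  20  34  32 831]
w4 [(194, 328), (196, 327), (197, 326), (199, 324), (200, 323)] top row [96, 98, 98] hole [261.15453384 140.22094508] [ 20  20  33  32 783]
w5 [(193, 330), (193, 328), (195, 327), (197, 326), (198, 324)] top row [98, 98, 97] hole [261.34413408 143.14078212] [ 20  21  33  35 895]
w6 [(193, 330), (193, 328), (195, 327), (197, 325), (198, 324)] top row [98, 97, 97] hole [261.33833718 142.38799076] [ 20  21  33  33 866]
[[ 27  28  29  26 361]]
```

Request:
{"api": "drive_tool", "payload": {
  "plan": "0 0 0.05 0;0 -0.02 0.1 0;0 -0.03 0.15 0;0 -0.04 0.2 0;0 -0.05 0.25 0;0 -0.05 0.25 0",
  "squeeze": 3
}}

```text
time_s: 13.12
tcp_pos: [0.6218, -0.0032, 0.1]
eef_rot: [180.0, 0.0, -101.6]
contact_force: [-3.3, 0.7, -2.3]
gripper_width: 0.054
```

```bash
cat > st.py <<'E'
import sys
from plant import r
from h import *; from m import *
if len(sys.argv)>2: print(did(*map(float,sys.argv[2:6])).round(4))
s=r.get_state(); print(s['time_s'],s['tcp_pos'].round(4),s['eef_rot'].round(1),'F',np.round(s['contact_force'],1),'M',np.round(s['moment'],2),s['gripper_width'])
n=sys.argv[1]; c=snap(r,'wrist',n)
h=cv2.cvtColor(c['frame'],cv2.COLOR_RGB2HSV); m=(h[...,0]>14)&(h[...,0]<32)&(h[...,1]>90)&(h[...,2]>40)
o=[]
for v in (110,140,170,200,220):
    w=np.where(m[v,160:360])[0]+160; o.append((int(w[0]),int(w[-1])))
k,lab,st,ce=cv2.connectedComponentsWithStats((~m[105:180,225:300]).astype(np.uint8)); i=1+np.argmax(np.where((st[1:,4]<2500),st[1:,4],0))
print(n,o,'top row',[int(np.where(m[80:130,u])[0][0]+80) for u in(205,262,315)],'hole',ce[i]+[225,105],st[i])
E
python3 st.py w7 0 -.05 .25 0
```

```text
[ 6.223000e-01 -3.100000e-03  1.006000e-01 -1.015914e+02]
13.125 [ 0.6218 -0.0032  0.1   ] [ 180.     0.  -101.6] F [-3.3  0.7 -2.3] M [0.34 1.21 0.03] 0.05404773097908968
w7 [(192, 330), (193, 328), (195, 327), (197, 325), (198, 324)] top row [98, 97, 97] hole [261.9556314  143.39590444] [ 21  21  33  34 879]
```

```bash
python3 - <<'E'
from plant import r
from h import *; from m import *
from fitn import frame
c=snap(r,'scene','s7'); w=load('w7'); o,M=frame(np.load('nest.npy')); t=cmd();A=axes(t[3])
fl=np.array([o+M@[x,y,.008] for y in(-.08,.08) for x in(.027,-.027)]); C=o+M@[0,0,.012]
Mh=Ro.from_euler('z',np.load('nest.npy')[2]).as_matrix(); ho=np.array([C+Mh@[x,y,0] for y in(-.08,.08) for x in(.027,-.027)])
print('flush',proj(c,fl).round(1).tolist(),'hor',proj(c,ho).round(1).tolist())
f=c['frame'][:,:,::-1]; x0,y0=205,165
a=cv2.resize(f[y0:y0+60,x0:x0+75],None,fx=7.5,fy=7.5,interpolation=cv2.INTER_CUBIC); a=np.clip(a*1.8,0,255).astype(np.uint8)
for P,col in((fl,(0,255,0)),(ho,(0,0,255))):
    for q in proj(c,P): cv2.circle(a,tuple(int(v) for v in ((q-[x0,y0]+.5)*7.5)),2,col,-1)
b=cv2.resize(w['frame'][85:175,225:300,::-1],(237,450))[:, :]
cv2.imwrite('pics/s7z.png',np.hstack([a[:450],b]))
E
```

```text
flush [[226.1, 172.1], [241.0, 170.8], [256.0, 201.5], [271.4, 199.4]] hor [[226.1, 173.2], [241.7, 167.4], [255.9, 202.7], [272.2, 195.8]]
```

View pics/s7z.png

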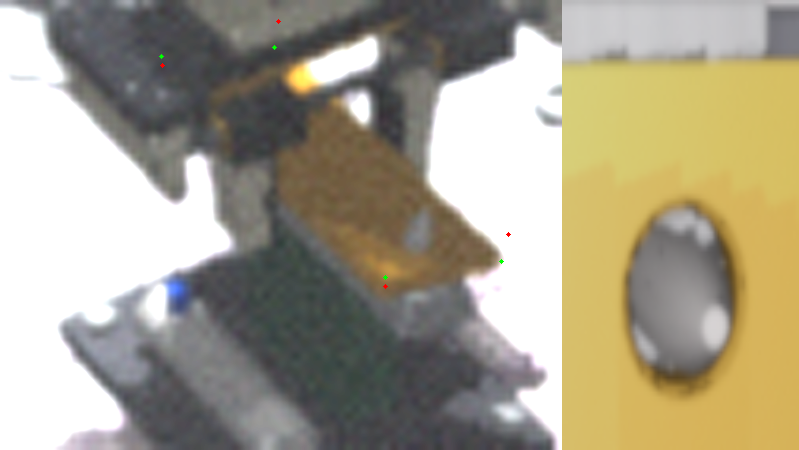

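The scene view shows the plate's right corner at (500,262), matching the flush prediction at (501,261), and the pin stands through the hole. The plate is tilted down nearly flush. I'll press slightly more, then release slowly.

Request:
{"api": "drive_tool", "payload": {
  "plan": "0 0 0.05 0;0 0 0.1 0;0 0 0.15 0;0 0 0.2 0;0 0 0.25 0;0 0 0.25 0"
}}

```text
time_s: 13.98
tcp_pos: [0.622, -0.0032, 0.0977]
eef_rot: [-180.0, 0.0, -101.6]
contact_force: [-3.1, 0.7, -2.7]
gripper_width: 0.0537
```

```bash
python3 st.py w8 0 0 .25 0
```

```text
[ 6.223000e-01 -3.100000e-03  9.810000e-02 -1.015914e+02]
13.975 [ 0.622  -0.0032  0.0977] [-180.     0.  -101.6] F [-3.1  0.7 -2.7] M [ 0.39  0.92 -0.01] 0.053672171577135025
w8 [(190, 330), (192, 328), (194, 327), (196, 324), (197, 324)] top row [98, 97, 97] hole [262.27497194 144.26599327] [ 21  22  34  34 891]
```

The jaw width has fallen back past its mid-tilt peak, which puts the tilt at about 0.26 rad. I'll carry on a little.

Request:
{"api": "drive_tool", "payload": {
  "plan": "0 0 0.05 0;0 0 0.1 0;0 0 0.15 0;0 0 0.2 0;0 0 0.25 0;0 0 0.25 0"
}}

```text
time_s: 14.78
tcp_pos: [0.622, -0.0033, 0.0954]
eef_rot: [-180.0, 0.0, -101.6]
contact_force: [-3.1, 1.1, 1.1]
gripper_width: 0.0532
```

```bash
python3 st.py w9 0 0 .25 0
```

```text
[ 6.223000e-01 -3.100000e-03  9.560000e-02 -1.015914e+02]
14.775 [ 0.622  -0.0033  0.0954] [-180.     0.  -101.6] F [-3.1  1.1  1.1] M [0.4  0.97 0.04] 0.05316538227615102
w9 [(190, 329), (191, 328), (193, 327), (195, 324), (197, 323)] top row [98, 97, 97] hole [262.58601554 145.09211987] [ 22  22  33  35 901]
```

Request:
{"api": "drive_tool", "payload": {
  "plan": "0 0 0 0;0 0 0 0;0 0 0 0",
  "fingers": -0.25
}}

```text
time_s: 15.2
tcp_pos: [0.6224, -0.0033, 0.0954]
eef_rot: [-179.9, 0.0, -101.6]
contact_force: [0.6, 0.1, 0.3]
gripper_width: 0.0549
```

Request:
{"api": "drive_tool", "payload": {
  "plan": "0 0 0 0;0 0 0 0;0 0 0 0;0 0 0 0",
  "fingers": -1
}}

```text
time_s: 15.7
tcp_pos: [0.6219, -0.0033, 0.0952]
eef_rot: [-180.0, 0.0, -101.6]
contact_force: [-0.6, -0.1, 0.1]
gripper_width: 0.0859
```

```bash
python3 st.py w10 0 0 0 0
```

```text
[ 6.223000e-01 -3.100000e-03  9.560000e-02 -1.015914e+02]
15.7 [ 0.6219 -0.0033  0.0952] [-180.     0.  -101.6] F [-0.6 -0.1  0.1] M [ 0.16 -0.06 -0.02] 0.08591213118787529
w10 [(189, 328), (191, 327), (193, 327), (195, 325), (196, 323)] top row [98, 97, 97] hole [262.24306326 145.18978912] [ 21  22  34  35 901]
```

Request:
{"api": "drive_tool", "payload": {
  "plan": "0 0 -1 0;0 0 -4 0;0 0 -9 0;-3 3 -14 0;-6 6 -14.5 0;-6 8.5 -14.5 0;-6 8.5 -14.5 0;-6 8.5 -14.5 0"
}}

```text
time_s: 16.75
tcp_pos: [0.5511, 0.0725, 0.2409]
eef_rot: [-179.9, 0.0, -101.6]
contact_force: [-0.2, 0.6, -0.8]
gripper_width: 0.0878
```

```bash
python3 st.py w11 -6 8.5 -14.5 0; python3 - <<'E'
from h import *;from m import *
from fitn import frame
c=load('w11'); o,M=frame(np.load('nest.npy'))
q=proj(c,[o+M@[x,y,.008] for y in(-.08,.08) for x in(.027,-.027)]);print(q.round(1).tolist())
p=proj(c,[o+M@[0,y,.022] for y in(-.062,.062)]);print(p)
f=c['frame'][:,:,::-1].copy()
for v in list(q)+list(p): cv2.circle(f,tuple(v.round().astype(int)),1,(0,0,255),-1)
cv2.imwrite('pics/w11z.png',cv2.resize(f[0:260,60:260],None,fx=2.3,fy=2.3,interpolation=cv2.INTER_CUBIC))
print(rel(.506,-.305,.24,-155))
E
```

```text
[ 5.511000e-01  7.270000e-02  2.406000e-01 -1.015914e+02]
16.75 [0.5511 0.0725 0.2409] [-179.9    0.  -101.6] F [-0.2  0.6 -0.8] M [ 0.1  -0.07 -0.04] 0.0878399970981735
[[105.5, 2.6], [183.7, 7.7], [131.4, 215.1], [195.8, 208.7]]
[[147.9757479   29.34963693]
 [163.11789105 196.83840622]]
(array([37.91, -3.17,  0.06]), np.float64(0.932))Traceback (most recent call last):
  File "st.py", line 10, in <module>
    w=np.where(m[v,160:360])[0]+160; o.append((int(w[0]),int(w[-1])))
                                                   ~^^^
IndexError: index 0 is out of bounds for axis 0 with size 0
```

View pics/w11z.png

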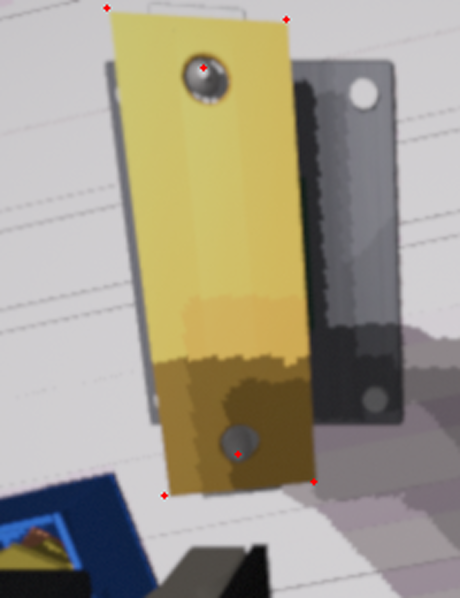

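Each pin stands in its hole, and the corners agree to within 2 px. I'll measure the tilt numerically to confirm it is flush.

```bash
python3 - <<'E'
from h import *;from m import *
from scipy.optimize import least_squares
from fitn import frame
c=load('w11'); p0=np.load('nest.npy'); o,M=frame(p0)
f=c['frame'].astype(float); s=f[...,0]-f[...,2]   # yellowness R-B
def edge(v,a,b): # subpixel half crossing between a(out) and b(in)
    row=cv2.GaussianBlur(s,(3,3),0)[v]; st=1 if b>a else -1; seg=row[a:b:st]; h=(seg[:3].mean()+seg[-3:].mean())/2
    i=np.argmax(seg>h); return a+st*(i-1+(h-seg[i-1])/(seg[i]-seg[i-1]))
L,R=[],[]
for v in range(30,210,10):
    lx=105.5+(v-2.6)/(215.1-2.6)*25.9+1.5; rx=183.7+(v-7.7)/201*12.1
    L.append((edge(v,int(lx-9),int(lx+9)),v)); R.append((edge(v,int(rx+9),int(rx-9)),v))
print(np.array(L)[::4].round(1).tolist(),np.array(R)[::4].round(1).tolist())
def loc(q,uv,tilt):
    # q: dx, yaw ,tilt ; plate rests on upslope or flat: top face plane through beam upslope edge
    Mz=Ro.from_euler('z',q[1]).as_matrix()@Ro.from_euler('y',-tilt).as_matrix()
    piv=o+M@[.015,0,0]; O,d=rays(c,uv); O=(O-piv)@Mz; d=d@Mz
    P=O+d*((.008-O[2])/d[:,2])[:,None]; return P[:,0]+.015-q[0]
def res(q): return 1000*np.r_[loc(q,L,q[2])-.027,loc(q,R,q[2])+.027]
for k in (None,.3,.2,.1,0):
    if k is None: z=least_squares(res,[0,p0[2],.3],x_scale=[.01,.1,.1])
    else: z=least_squares(lambda q:res([q[0],q[1],k]),[0,p0[2]],x_scale=[.01,.1])
    n=len(L);e=z.fun; print(k,z.x.round(4),'L mean',e[:n].mean().round(2),'R',e[n:].mean().round(2),'rms',e.std().round(2))
E
```

```text
[[109.9, 30.0], [114.8, 70.0], [119.8, 110.0], [124.8, 150.0], [130.5, 190.0]] [[186.2, 30.0], [189.1, 70.0], [191.7, 110.0], [194.1, 150.0], [195.6, 190.0]]
None [-0.0015 -0.2001  0.2355] L mean 0.09 R -0.09 rms 0.26
0.3 [-0.0012 -0.2002] L mean 0.14 R -0.14 rms 0.29
0.2 [-0.0018 -0.2001] L mean 0.11 R -0.11 rms 0.27
0.1 [-0.0026 -0.1999] L mean 0.34 R -0.34 rms 0.42
0 [-0.0035 -0.1997] L mean 0.85 R -0.85 rms 0.89
```

Plate tilt fits flush (0.30 rad gives 0.14 mm mean edge error), with an offset of −1.2 mm inside the hole clearance. On to the block.

Request:
{"api": "drive_tool", "payload": {
  "plan": "4 -0.3 0 0.1;9 -0.7 0 0.22;14 -1.1 0 0.36;19 -1.6 0 0.5;24 -2 0 0.64;29 -2.4 0 0.78;34 -2.8 0 0.9;37.9 -3.2 0 0.932"
}}

```text
time_s: 17.8
tcp_pos: [0.5056, -0.3079, 0.2397]
eef_rot: [180.0, -0.0, -155.2]
contact_force: [0.3, 0.7, 0.4]
gripper_width: 0.0879
```

Request:
{"api": "drive_tool", "payload": {
  "plan": "0 0 0 0;0 0 0 0"
}}

```text
time_s: 18.05
tcp_pos: [0.5059, -0.3056, 0.2396]
eef_rot: [180.0, -0.0, -155.0]
contact_force: [-0.5, -0.2, -0.0]
gripper_width: 0.0873
```

```bash
python3 - <<'E'
from plant import r
from h import *; from m import *
print(did(37.9,-3.2,0,.932).round(4)); s=r.get_state(); print(s['time_s'],s['tcp_pos'],s['eef_rot'])
c=snap(r,'wrist','w12'); t=cmd(); A=axes(t[3])
g=c['frame'].astype(int).sum(2); m=(g<110); m[235:]=0; m[:, :170]=0; m[:,340:]=0
print('block top',mrect(c,m,.044)); 
k,lab,st,ce=cv2.connectedComponentsWithStats(m.astype(np.uint8)); print(st[st[:,4]>200])
cv2.imwrite('pics/w12z.png',np.clip(c['frame'][:,:,::-1].astype(int)*2,0,255).astype(np.uint8))
E
```

```text
[   0.5063   -0.305     0.2406 -154.9911]
18.05 [ 0.50586255 -0.30562488  0.23956913] [ 1.79960261e+02 -4.06544292e-02 -1.55039644e+02]
block top [ 523.4 -304.1   45.6   45.7  -65. ]
[[     0      0    512    384 194908]
 [   234    165     44     42   1700]]
```

View pics/w12z.png

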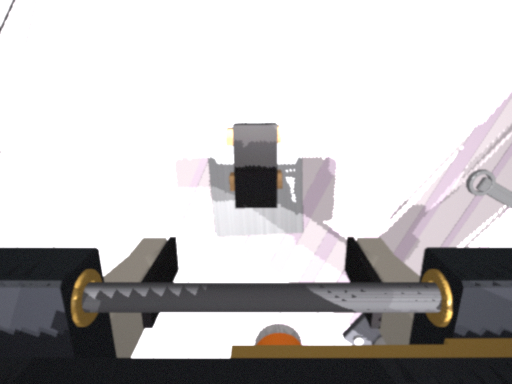

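The block spans columns 234–277 and rows 124–207, square with the image, with orange bearers sticking out at its sides. That was my last allowed view, so the rest is numeric.

```bash
python3 - <<'E'
from h import *; from m import *
c=load('w12'); t=cmd(); A=axes(t[3]); f=c['frame'].astype(float); g=cv2.GaussianBlur(f.sum(2),(3,3),0)
print(g[155,222:290].astype(int).tolist()); print(g[115:215:3,256].astype(int).tolist())
L,R=[],[]
for v in (145,150,155,160,165,196,200,203):
    row=g[v]; dl=np.diff(row[225:245]);dr=np.diff(row[268:288])
    def sub(d,s,x0):
        d=np.clip(s*d,0,None); i=d.argmax(); w=d[max(i-2,0):i+3]; return x0+(np.arange(max(i-2,0),max(i-2,0)+len(w))*w).sum()/w.sum()+.5
    L.append((sub(dl,-1,225),v));R.append((sub(dr,1,268),v))
print(np.array(L)[:,0].round(1),np.array(R)[:,0].round(1))
l=(onz(c,L,.044)-t[:3])@A.T*1000; rr=(onz(c,R,.044)-t[:3])@A.T*1000
print('y L',l[:,1].round(1),'R',rr[:,1].round(1),'mid',((l+rr)/2)[:,1].round(1),'x',l[:,0].round(1))
col=g[:,248:265].mean(1); d=np.diff(col); a=110+np.argmin(d[110:140]);b=195+np.argmax(d[195:220]); print(a,b)
e=(onz(c,[[256,a+.5],[256,b+.5]],.044)-t[:3])@A.T*1000; print('x ends',e.round(1), e[:,0].mean())
e=(onz(c,[[256,b+.5]],.024)-t[:3])@A.T*1000; print('near end at underside',e)
E
```

```text
[485, 490, 493, 492, 490, 488, 486, 485, 484, 477, 445, 362, 248, 170, 148, 147, 146, 147, 148, 148, 148, 147, 148, 147, 147, 147, 149, 150, 150, 149, 149, 149, 148, 149, 149, 149, 150, 150, 149, 148, 149, 149, 149, 150, 151, 150, 149, 149, 149, 149, 149, 149, 152, 174, 245, 357, 448, 485, 490, 487, 484, 484, 486, 489, 491, 492, 490, 489]
[580, 580, 523, 209, 227, 225, 222, 219, 214, 171, 158, 155, 152, 151, 147, 147, 143, 89, 42, 41, 43, 43, 42, 44, 44, 43, 44, 42, 44, 39, 45, 245, 328, 358]
[232.7 233.2 233.4 233.5 233.3 234.6 234.8 234.8] [276.7 276.6 276.6 276.6 276.9 276.5 276.5 276.4]
y L [-29.8 -29.4 -29.3 -29.3 -29.7 -29.1 -29.1 -29.1] R [15.6 15.7 15.7 15.8 16.2 16.2 16.2 16.2] mid [-7.1 -6.9 -6.8 -6.8 -6.8 -6.5 -6.4 -6.5] x [ 28.   22.8  17.6  12.3   7.  -27.2 -31.8 -35.2]
122 207
x ends [[ 50.9  -5.6 196.6]
 [-40.4  -6.1 196.6]] 5.20318373108957
near end at underside [[-47.58345577  -6.37681728 216.6       ]]
```

Request:
{"api": "drive_tool", "payload": {
  "plan": "0.2 -0.3 4 0;0.5 -0.6 8 -0.009;0.52 -0.67 11 -0.009;0.52 -0.67 12 -0.009;0.52 -0.67 12 -0.009;0.52 -0.67 12 -0.009"
}}

```text
time_s: 18.85
tcp_pos: [0.5052, -0.3134, 0.1217]
eef_rot: [-179.9, 0.1, -154.4]
contact_force: [0.2, 0.3, -0.5]
gripper_width: 0.0877
```

```bash
cat > bl.py <<'E'
import sys
from plant import r
from h import *; from m import *
n,zt=sys.argv[1],float(sys.argv[2])
if len(sys.argv)>3: print(did(*map(float,sys.argv[3:7])).round(4))
s=r.get_state(); print(s['time_s'],s['tcp_pos'].round(4),s['eef_rot'].round(1),'F',np.round(s['contact_force'],1),'M',np.round(s['moment'],2),s['gripper_width'])
c=snap(r,'wrist',n); t=cmd();A=axes(t[3]); g=cv2.GaussianBlur(c['frame'].astype(float).sum(2),(3,3),0)
for v in range(60,245,10): print(v,[int(x) for x in g[v,196:330:4]])
E
python3 bl.py w13 .044 .52 -.67 12 -.009
```

```text
[ 5.044000e-01 -3.133000e-01  1.206000e-01 -1.544754e+02]
18.85 [ 0.5052 -0.3134  0.1217] [-1.799e+02  1.000e-01 -1.544e+02] F [ 0.2  0.3 -0.5] M [ 0.03 -0.17 -0.01] 0.08766346911491392
60 [605, 605, 592, 582, 581, 584, 586, 598, 583, 576, 592, 591, 595, 604, 597, 598, 610, 608, 612, 614, 614, 618, 619, 619, 620, 620, 620, 620, 620, 620, 620, 620, 620, 586]
70 [622, 621, 622, 622, 622, 622, 622, 622, 622, 622, 622, 622, 622, 623, 623, 622, 623, 622, 622, 622, 622, 622, 622, 622, 622, 622, 622, 622, 622, 622, 622, 622, 622, 593]
80 [623, 622, 623, 623, 623, 623, 624, 624, 624, 624, 623, 623, 623, 624, 624, 623, 624, 624, 624, 624, 624, 624, 624, 623, 623, 623, 623, 622, 623, 623, 622, 622, 622, 603]
90 [624, 624, 624, 624, 624, 625, 624, 624, 625, 625, 625, 625, 625, 625, 625, 625, 625, 625, 625, 625, 625, 625, 625, 624, 625, 624, 624, 624, 624, 624, 624, 624, 623, 592]
100 [625, 625, 625, 625, 625, 625, 625, 625, 625, 625, 625, 626, 626, 626, 625, 625, 626, 625, 625, 625, 625, 626, 625, 625, 625, 625, 625, 625, 625, 625, 625, 625, 625, 582]
110 [625, 626, 626, 626, 626, 626, 626, 626
[... 1612 characters left out ...]
, 50, 52, 51, 61, 245, 431, 512, 500, 258, 246, 247, 242, 304]
210 [290, 248, 249, 245, 250, 247, 255, 247, 167, 75, 49, 49, 51, 46, 50, 49, 50, 46, 49, 49, 50, 48, 48, 48, 72, 170, 243, 369, 481, 252, 246, 247, 240, 305]
220 [302, 246, 249, 245, 249, 248, 254, 231, 230, 76, 54, 50, 51, 50, 50, 50, 52, 51, 51, 50, 50, 50, 48, 52, 80, 236, 239, 248, 401, 286, 245, 245, 239, 304]
230 [371, 310, 304, 307, 301, 268, 252, 234, 206, 80, 49, 52, 53, 52, 52, 52, 52, 50, 52, 52, 52, 51, 51, 49, 81, 206, 234, 246, 295, 287, 244, 244, 238, 305]
240 [462, 399, 366, 388, 391, 397, 368, 381, 386, 147, 49, 51, 51, 50, 50, 50, 50, 49, 49, 52, 47, 51, 50, 51, 118, 245, 243, 244, 243, 247, 242, 243, 245, 296]
```

```bash
python3 - <<'E'
from h import *; from m import *
c=load('w13'); t=cmd();A=axes(t[3]); g=cv2.GaussianBlur(c['frame'].astype(float).sum(2),(3,3),0)
def cr(x,h):i=np.argmax(x<h);return i-1+(x[i-1]-h)/(x[i-1]-x[i])
for v in (165,175,185,195,222,235):
    l=220+cr(g[v,220:250],(g[v,224]+g[v,240])/2 if v<180 else 150); r=305-cr(g[v,305:280:-1],(g[v,304]+g[v,284])/2 if v<180 else 150)
    P=(onz(c,[[l,v],[r,v]],.044)-t[:3])@A.T*1000; print(v,round(l,1),round(r,1),P[:,:2].round(1).tolist(),P[:,1].mean().round(2))
col=g[:,245:280].mean(1); e=135+cr(col[135:165],380); print(e,((onz(c,[[262,e]],.044)-t[:3])@A.T*1000).round(1))
E
```

```text
165 229.3 295.8 [[31.4, -22.9], [31.5, 23.1]] 0.09
175 229.8 294.7 [[24.3, -22.8], [24.4, 22.6]] -0.1
185 231.2 293.2 [[17.0, -22.0], [17.1, 21.7]] -0.11
195 230.3 294.1 [[9.6, -22.8], [9.7, 22.6]] -0.08
222 230.6 293.4 [[-11.1, -23.1], [-11.0, 22.8]] -0.15
235 231.0 292.9 [[-21.4, -23.1], [-21.3, 22.7]] -0.18
142.08069345941686 [[47.3 -0.3 76.6]]
```

Request:
{"api": "drive_tool", "payload": {
  "plan": "0.1 -0.01 3 0;0.1 -0.01 6 0;0.1 -0.01 7.8 0;0.1 -0.01 8.36 0;0.1 -0.01 8.36 0;0.1 -0.01 8.36 0"
}}

```text
time_s: 19.65
tcp_pos: [0.504, -0.3142, 0.0377]
eef_rot: [-179.9, 0.1, -154.4]
contact_force: [1.1, -0.6, 0.0]
gripper_width: 0.0877
```

Request:
{"api": "drive_tool", "payload": {
  "plan": "0 0 0 0;0 0 0 0;0 0 0 0;0 0 0 0;0 0 0 0;0 0 0 0;0 0 0 0",
  "fingers": 1,
  "squeeze": 15
}}

```text
time_s: 20.52
tcp_pos: [0.5032, -0.314, 0.0365]
eef_rot: [180.0, -0.0, -154.5]
contact_force: [0.5, -0.3, -0.2]
gripper_width: 0.0462
```

Request:
{"api": "drive_tool", "payload": {
  "plan": "0 0 -0.5 0;0 0 -2 0;0 0 -6 0;0 0 -11 0;0 0 -16 0;0 0 -19 0;0 0 -20.4 0;0 0 -20.4 0"
}}

```text
time_s: 21.52
tcp_pos: [0.5033, -0.3139, 0.2412]
eef_rot: [-180.0, 0.1, -154.5]
contact_force: [-0.3, -0.3, -2.9]
gripper_width: 0.0458
```

```bash
python3 - <<'E'
from plant import r
from h import *; from m import *
did(.1,-.01,8.36,0); print(did(0,0,-20.4,0)); s=r.get_state(); print(s['time_s'],s['tcp_pos'],s['eef_rot'],s['contact_force'],s['gripper_width'])
c=snap(r,'wrist','w14'); t=cmd();A=axes(t[3]); g=cv2.GaussianBlur(c['frame'].astype(float).sum(2),(3,3),0)
print(g[120:240:4,262].astype(int).tolist(), g[190,200:320:3].astype(int).tolist())
p=np.load('nest.npy'); from fitn import frame
o,M=frame(p); yaw=np.degrees(p[2])-90; n=M[:,2]
B=o+M@[0,0,.008]; E=o+M@[.023,0,.008]   # final underside centre; pivot edge
hx=np.array([np.cos(p[2]),np.sin(p[2]),0])
for up in (.05,.01,0.):
    T=E-.023*hx; T[2]=E[2]+.013+up; print(up,T,yaw,rel(*T,yaw))
E
```

```text
[   0.50354477   -0.31377852    0.241      -154.47539755]
21.525 [ 0.50329201 -0.31390754  0.24124238] [-1.79958189e+02  7.03598317e-02 -1.54464816e+02] [-0.25234716 -0.28988278 -2.90653731] 0.045760750905332485
[650, 650, 642, 395, 507, 473, 460, 336, 269, 270, 270, 270, 269, 252, 53, 48, 141, 201, 190, 153, 148, 146, 143, 141, 78, 56, 57, 57, 57, 60] [483, 475, 491, 436, 204, 191, 192, 193, 194, 196, 196, 196, 197, 197, 197, 198, 198, 197, 198, 199, 199, 197, 197, 185, 183, 165, 159, 156, 155, 154, 154, 154, 153, 152, 150, 152, 151, 156, 284, 309]
0.05 [ 0.62002287 -0.00318476  0.18743966] -101.58911696041888 (array([-23.89,  23.01,   5.36]), np.float64(-0.923))
0.01 [ 0.62002287 -0.00318476  0.14743966] -101.58911696041888 (array([-23.89,  23.01,   9.36]), np.float64(-0.923))
0.0 [ 0.62002287 -0.00318476  0.13743966] -101.58911696041888 (array([-23.89,  23.01,  10.36]), np.float64(-0.923))
```

```bash
python3 - <<'E'
from h import *; from m import *
c=load('w14'); t=cmd();A=axes(t[3]); g=cv2.GaussianBlur(c['frame'].astype(float).sum(2),(3,3),0)
for u in(235,262,285): print(u,g[128:252,u].astype(int).tolist())
for v in (140,144,148,152,172,178,183,222,226): print(v,((onz(c,[[262,v]],t[2]+.007)-t[:3])@A.T*1000).round(1)[0,:2])
E
```

```text
235 [648, 642, 607, 515, 415, 410, 486, 541, 552, 548, 539, 527, 513, 498, 482, 470, 462, 458, 457, 455, 455, 477, 519, 548, 555, 554, 553, 553, 552, 545, 534, 524, 517, 505, 475, 413, 338, 289, 271, 268, 269, 270, 270, 267, 252, 209, 139, 79, 54, 51, 49, 48, 51, 54, 66, 105, 160, 192, 200, 200, 199, 198, 197, 195, 195, 194, 192, 189, 182, 169, 156, 149, 145, 144, 143, 143, 143, 142, 141, 140, 140, 141, 141, 140, 140, 139, 138, 135, 120, 94, 72, 61, 55, 54, 55, 56, 56, 57, 57, 56, 55, 53, 54, 54, 53, 56, 57, 57, 56, 56, 57, 57, 57, 57, 57, 57, 56, 56, 57, 57, 55, 54, 54, 54]
262 [642, 599, 494, 395, 395, 460, 502, 510, 507, 500, 492, 482, 473, 464, 459, 459, 460, 459, 447, 405, 336, 284, 268, 269, 269, 270, 270, 270, 270, 270, 270, 270, 270, 270, 269, 270, 270, 269, 269, 269, 269, 269, 269, 267, 252, 209, 140, 80, 53, 49, 49, 48, 48, 50, 58, 89, 141, 181, 198, 201, 201, 199, 198, 195, 190, 182, 173, 161, 153, 150, 149, 149, 148, 148, 147, 146, 146, 145, 143, 143, 143, 142, 142, 142, 141, 139, 129, 105, 78, 62, 56, 55, 56, 58, 58, 58, 57, 57, 57, 58, 57, 54, 53, 55, 57, 58, 59, 59, 60, 60, 58, 58, 58, 57, 56, 55, 54, 54, 56, 56, 54, 54, 56, 57]
285 [612, 544, 470, 458, 494, 516, 514, 510, 505, 498, 489, 479, 471, 466, 465, 462, 453, 443, 445, 475, 523, 553, 562, 563, 563, 562, 555, 518, 433, 339, 285, 271, 270, 270, 269, 270, 270, 270, 269, 269, 268, 268, 268, 265, 252, 209, 141, 82, 55, 50, 51, 53, 54, 55, 61, 89, 137, 171, 177, 169, 161, 156, 155, 154, 154, 152, 150, 150, 150, 150, 149, 147, 147, 148, 147, 145, 144, 143, 143, 142, 142, 141, 141, 140, 141, 141, 140, 139, 136, 127, 114, 99, 82, 67, 60, 57, 57, 57, 57, 58, 58, 56, 54, 55, 57, 58, 56, 56, 56, 56, 56, 55, 55, 56, 56, 55, 55, 55, 54, 53, 54, 56, 56, 56]
140 [61.9  0.1]
144 [60.2  0.1]
148 [58.5  0.1]
152 [56.8  0.1]
172 [47.9  0.1]
178 [45.2  0.1]
183 [42.9  0.1]
222 [24.3  0.2]
226 [22.4  0.2]
```

```bash
python3 - <<'E'
from fitn import *
p=np.load('nest.npy');o,M=frame(p);yaw=np.degrees(p[2])-90;hx=np.array([np.cos(p[2]),np.sin(p[2]),0])
E=o+M@[.023,0,.008]; T=E-.023*hx+.0025*axes(yaw)[0]; T[2]=E[2]+.013
np.save('T.npy',np.r_[T,yaw]); print(T); print(rel(T[0],T[1],.241,yaw))
E
```

```text
[ 0.61952064 -0.00563379  0.13743966]
(array([-23.74,  22.81,   0.  ]), np.float64(-0.923))
```

Request:
{"api": "drive_tool", "payload": {
  "plan": "-2.5 2.4 0 -0.1;-6 5.8 0 -0.23;-10 9.6 0 -0.38;-14 13.4 0 -0.54;-18 17.3 0 -0.7;-21.5 20.7 0 -0.85;-23.74 22.81 0 -0.923;-23.74 22.81 0 -0.923"
}}

```text
time_s: 22.58
tcp_pos: [0.6188, -0.0038, 0.2379]
eef_rot: [179.8, -0.1, -101.4]
contact_force: [-0.7, 0.2, -1.5]
gripper_width: 0.0456
```

Request:
{"api": "drive_tool", "payload": {
  "plan": "0 0 3 0;0 0 6 0;0 0 8 0;0 0 9 0;0 0 9 0"
}}

```text
time_s: 23.2
tcp_pos: [0.6184, -0.0064, 0.1495]
eef_rot: [179.9, -0.1, -101.6]
contact_force: [-0.5, 0.5, -1.4]
gripper_width: 0.0458
```

```bash
python3 - <<'E'
from plant import r
from h import *; from m import *
did(-23.74,22.81,0,-.923); print(did(0,0,9,0)); s=r.get_state(); print(s['time_s'],s['tcp_pos'],s['eef_rot'],s['contact_force'],s['gripper_width'])
T=np.load('T.npy'); print(rel(*T))
c=snap(r,'wrist','w15'); t=cmd();A=axes(t[3])
from fitn import frame
o,M=frame(np.load('nest.npy'))
print('pin -y tip pred',proj(c,[o+M@[0,-.062,.022]]),'plate end row',proj(c,[o+M@[0,-.08,.008]]))
g=cv2.GaussianBlur(c['frame'].astype(float).sum(2),(3,3),0)
for v in range(110,190,4): print(v,g[v,196:324:4].astype(int).tolist())
E
```

```text
[ 6.19486632e-01 -5.64567178e-03  1.51000000e-01 -1.01591393e+02]
23.2 [ 0.61839927 -0.00640515  0.1495012 ] [ 1.79884543e+02 -6.35721761e-02 -1.01624593e+02] [-0.49219745  0.52501064 -1.37375481] 0.04582350185476052
(array([-0.  , -0.  ,  1.36]), np.float64(-0.0))
pin -y tip pred [[264.91895595 138.90268803]] plate end row [[256.77570307 100.74268874]]
110 [385, 392, 344, 498, 510, 509, 507, 493, 483, 480, 479, 478, 475, 473, 472, 471, 470, 469, 468, 470, 469, 483, 480, 490, 489, 488, 487, 559, 651, 633, 418, 503]
114 [384, 391, 351, 490, 509, 503, 495, 486, 482, 480, 479, 476, 474, 473, 472, 472, 470, 469, 468, 467, 466, 466, 466, 471, 486, 488, 487, 569, 651, 571, 417, 515]
118 [382, 387, 356, 465, 491, 488, 486, 485, 482, 480, 478, 475, 474, 473, 471, 470, 470, 469, 467, 467, 466, 466, 464, 464, 465, 472, 474, 519, 513, 427, 416, 517]
122 [382, 384, 349, 455, 490, 487, 486, 484, 482, 480, 478, 475, 474, 472, 461, 438, 429, 458, 468, 467, 466, 466, 465, 464, 463, 463, 462, 455, 417, 420, 415, 528]
126 [376, 363, 337, 447, 490, 488, 486, 484, 482, 479, 478, 474, 474, 419, 404, 529,
[... 1806 characters left out ...]
207, 230, 219, 208, 207, 208, 214, 207, 207, 210, 209, 254, 408, 175, 135, 139, 161, 322]
174 [412, 324, 296, 286, 441, 213, 147, 115, 113, 112, 111, 113, 112, 113, 112, 114, 112, 113, 112, 111, 114, 114, 131, 129, 128, 150, 256, 108, 121, 136, 164, 304]
178 [325, 311, 296, 277, 452, 66, 48, 51, 49, 46, 48, 50, 52, 50, 45, 46, 49, 50, 50, 46, 43, 50, 52, 47, 46, 45, 51, 50, 65, 135, 169, 305]
182 [310, 312, 296, 247, 139, 62, 61, 54, 57, 58, 63, 62, 60, 55, 56, 61, 63, 62, 54, 56, 58, 62, 64, 58, 55, 57, 62, 63, 59, 93, 181, 312]
186 [310, 312, 296, 250, 184, 186, 187, 190, 192, 193, 195, 197, 196, 198, 200, 200, 201, 203, 202, 203, 203, 203, 203, 203, 201, 203, 202, 203, 203, 195, 201, 327]
```

Request:
{"api": "drive_tool", "payload": {
  "plan": "-0.05 0 0.3 0;-0.05 0 0.6 0;-0.05 0 0.85 0;-0.05 0 1.0 0;-0.05 0 1.1 0;-0.05 0 1.15 0;-0.05 0 1.15 0"
}}

```text
time_s: 24.12
tcp_pos: [0.6192, -0.0053, 0.1391]
eef_rot: [-180.0, -0.0, -101.6]
contact_force: [-0.3, 0.1, -1.8]
gripper_width: 0.0458
```

Request:
{"api": "drive_tool", "payload": {
  "plan": "0 0 0.04 0;0 0 0.08 0;0 0 0.12 0;0 0 0.16 0;0 0 0.16 0"
}}

```text
time_s: 24.75
tcp_pos: [0.6191, -0.0053, 0.1374]
eef_rot: [180.0, -0.0, -101.6]
contact_force: [-0.8, 0.4, -0.9]
gripper_width: 0.046
```

Request:
{"api": "drive_tool", "payload": {
  "plan": "0 0 0.03 0;0 0 0.06 0;0 0 0.09 0;0 0 0.09 0"
}}

```text
time_s: 25.25
tcp_pos: [0.6192, -0.0053, 0.1366]
eef_rot: [-180.0, -0.0, -101.6]
contact_force: [0.3, -0.1, -1.4]
gripper_width: 0.046
```

```bash
python3 - <<'E'
from plant import r
from m import *
did(-.05,0,1.15,0);did(0,0,.16,0);print(did(0,0,.09,0)); s=r.get_state(); print(s['time_s'],s['tcp_pos'],s['contact_force'],s['moment'],s['gripper_width'])
E
```

```text
[ 6.19587098e-01 -5.15586906e-03  1.37000000e-01 -1.01591393e+02]
25.25 [ 0.61919886 -0.00529295  0.13663666] [ 0.32085006 -0.13743623 -1.35307532] [ 0.10742076 -0.00717171  0.05198858] 0.046043168951766
```

Request:
{"api": "drive_tool", "payload": {
  "plan": "0 0 0.04 0;0 0 0.08 0;0 0 0.12 0;0 0 0.12 0"
}}

```text
time_s: 25.75
tcp_pos: [0.6193, -0.0053, 0.1364]
eef_rot: [-180.0, 0.0, -101.6]
contact_force: [-4.4, 0.9, 6.3]
gripper_width: 0.0459
```

Request:
{"api": "drive_tool", "payload": {
  "plan": "0 0 0.03 0;0 0 0.06 0;0 0 0.09 0;0 0 0.09 0"
}}

```text
time_s: 26.25
tcp_pos: [0.6197, -0.0054, 0.1361]
eef_rot: [-179.9, 0.0, -101.5]
contact_force: [-4.2, 0.1, 9.0]
gripper_width: 0.0461
```

Request:
{"api": "drive_tool", "payload": {
  "plan": "0 0.01 -0.03 0;0 0.03 -0.05 0;0 0.03 -0.05 0",
  "fingers": -0.052,
  "squeeze": 5
}}

```text
time_s: 26.62
tcp_pos: [0.6192, -0.0053, 0.1352]
eef_rot: [-180.0, 0.0, -101.6]
contact_force: [-1.0, -1.3, 5.0]
gripper_width: 0.0463
```

Request:
{"api": "drive_tool", "payload": {
  "plan": "0 0.02 0 0;0 0.04 0 0;0 0.04 0 0",
  "fingers": -0.062
}}

```text
time_s: 27.0
tcp_pos: [0.6186, -0.005, 0.1346]
eef_rot: [-180.0, 0.0, -101.6]
contact_force: [0.3, -0.7, 1.3]
gripper_width: 0.0464
```

```bash
cat > bt.py <<'E'
import sys
from plant import r
from h import *; from m import *
from fitn import frame
n=sys.argv[1]
s=r.get_state(); print(s['time_s'],s['tcp_pos'].round(4),'F',np.round(s['contact_force'],1),'M',np.round(s['moment'],2),s['gripper_width'])
c=snap(r,'wrist',n); g=cv2.GaussianBlur(c['frame'].astype(float).sum(2),(3,3),0)
for v in (172,176,180,184,188,196,210,225): print(v,g[v,190:332:4].astype(int).tolist())
o,M=frame(np.load('nest.npy'))
print('flush top corners',proj(c,[o+M@[x,y,.028] for y in(-.045,0) for x in(.023,-.023)]).round(1).tolist(),'bottom far',proj(c,[o+M@[x,-.045,.008] for x in(.023,-.023)]).round(1).tolist())
t=cmd();A=axes(t[3]);print('horiz',proj(c,[t[:3]+A.T@[x-.0025,y,-.007] for x in(.045,0) for y in (-.023,.023)]).round(1).tolist())
E
python3 - <<'E'
import sys;sys.path.insert(0,'.')
from m import *
did(0,0,.21,0);did(0,.03,-.05,0);print(did(0,.04,0,0))
E
python3 bt.py w16
```

```text
[ 6.18901374e-01 -5.01521752e-03  1.35400000e-01 -1.01591393e+02]
27.0 [ 0.6186 -0.005   0.1346] F [ 0.3 -0.7  1.3] M [-0.04 -0.49 -0.03] 0.04639073065588309
172 [403, 363, 320, 287, 461, 488, 485, 477, 462, 420, 452, 468, 442, 376, 313, 428, 424, 348, 268, 275, 367, 306, 246, 213, 276, 262, 234, 224, 284, 332, 135, 137, 137, 304, 336, 366]
176 [402, 337, 307, 285, 450, 487, 306, 102, 75, 72, 99, 93, 71, 64, 62, 73, 63, 58, 58, 59, 61, 58, 57, 52, 54, 55, 54, 54, 52, 73, 131, 137, 136, 289, 312, 369]
180 [349, 313, 308, 290, 446, 484, 156, 46, 46, 50, 48, 50, 44, 47, 51, 50, 50, 46, 47, 49, 53, 49, 47, 49, 47, 50, 48, 48, 49, 49, 83, 135, 138, 300, 305, 337]
184 [299, 312, 309, 288, 403, 356, 100, 103, 103, 103, 106, 108, 105, 107, 118, 116, 118, 117, 117, 117, 118, 130, 130, 129, 130, 127, 127, 127, 139, 140, 139, 159, 142, 302, 310, 320]
188 [297, 311, 310, 288, 251, 251, 200, 202, 202, 204, 206, 206, 207, 207, 207, 207, 207, 206, 207, 207, 207, 206, 204, 204, 202, 200, 199, 199, 198, 196, 193, 179, 147, 322, 326, 327]
196 [294, 311, 311, 292, 193, 176, 95, 93, 117, 109, 99, 107, 174, 141, 116, 178, 194, 185, 197, 198, 197, 196, 196, 195, 196, 194, 193, 191, 190, 181, 103, 184, 162, 326, 326, 326]
210 [290, 310, 312, 295, 203, 191, 90, 89, 90, 90, 89, 90, 89, 89, 89, 88, 88, 88, 90, 87, 85, 103, 133, 174, 177, 172, 148, 172, 177, 111, 82, 154, 199, 327, 327, 326]
225 [285, 307, 311, 299, 226, 199, 62, 55, 56, 58, 57, 56, 55, 58, 56, 58, 55, 55, 57, 56, 56, 55, 55, 55, 54, 57, 57, 57, 57, 55, 58, 131, 230, 304, 305, 304]
flush top corners [[219.2, 183.7], [315.1, 176.0], [222.7, 274.6], [310.7, 260.7]] bottom far [[211.7, 173.2], [298.3, 167.0]]
horiz [[207.8, 184.0], [312.3, 184.1], [212.2, 274.2], [307.9, 274.2]]
```

Request:
{"api": "drive_tool", "payload": {
  "plan": "0 0.02 0 0;0 0.04 0 0;0 0.04 0 0",
  "fingers": -0.072
}}

```text
time_s: 27.42
tcp_pos: [0.6176, -0.005, 0.1345]
eef_rot: [179.9, -0.0, -101.6]
contact_force: [0.5, 0.3, -1.6]
gripper_width: 0.0471
```

Request:
{"api": "drive_tool", "payload": {
  "plan": "0 0.02 0 0;0 0.04 0 0;0 0.04 0 0",
  "fingers": -0.08
}}

```text
time_s: 27.8
tcp_pos: [0.6174, -0.005, 0.1348]
eef_rot: [180.0, -0.0, -101.6]
contact_force: [-0.2, -0.0, -0.2]
gripper_width: 0.0473
```

```bash
cat > bs.py <<'E'
import sys
from plant import r
from h import *; from m import *
from fitn import frame
n=sys.argv[1]; print(did(*map(float,sys.argv[2:6])).round(4))
s=r.get_state(); print(s['time_s'],s['tcp_pos'].round(4),'F',np.round(s['contact_force'],1),'M',np.round(s['moment'],2),s['gripper_width'])
c=snap(r,'wrist',n); g=cv2.GaussianBlur(c['frame'].astype(float).sum(2),(3,3),0)
# boundary end face(dark)->top(bright), per column; bottom edge plate->dark
out=[]
for u in range(222,310,8):
    col=g[160:215,u]; i=np.argmin(col[5:40])+5; 
    up=np.argmax(col[i:]>120)+i; dn=i-np.argmax(col[i::-1]>200); out.append((u,160+dn,160+up))
print('col, bottom row, top row',out)
row=g[190]; d=np.diff(row[200:225]); e=np.diff(row[300:330]); print('left edge',200+int(np.argmin(d)),'right',300+int(np.argmax(abs(e))),row[204:226:2].astype(int).tolist(),row[302:328:2].astype(int).tolist())
o,M=frame(np.load('nest.npy'))
print('flush top',proj(c,[o+M@[x,-.045,.028] for x in(.023,-.023)]).round(1).tolist(),'bottom',proj(c,[o+M@[x,-.045,.008] for x in(.023,-.023)]).round(1).tolist())
E
python3 bs.py w17 0 .08 0 0
```

```text
[ 6.181000e-01 -4.900000e-03  1.354000e-01 -1.015914e+02]
27.8 [ 0.6174 -0.005   0.1348] F [-0.2 -0.  -0.2] M [0.14 0.13 0.02] 0.04734703413285382
col, bottom row, top row [(222, np.int64(174), np.int64(185)), (230, np.int64(174), np.int64(184)), (238, np.int64(174), np.int64(184)), (246, np.int64(174), np.int64(184)), (254, np.int64(173), np.int64(184)), (262, np.int64(172), np.int64(184)), (270, np.int64(173), np.int64(184)), (278, np.int64(172), np.int64(183)), (286, np.int64(171), np.int64(183)), (294, np.int64(171), np.int64(183)), (302, np.int64(173), np.int64(183))]
left edge 201 right 318 [251, 283, 283, 278, 239, 208, 204, 203, 205, 205, 205] [179, 179, 178, 177, 176, 179, 176, 144, 227, 321, 326, 326, 326]
flush top [[216.7, 184.1], [312.6, 176.4]] bottom [[209.6, 173.5], [296.1, 167.4]]
```

Request:
{"api": "drive_tool", "payload": {
  "plan": "0 0.02 0 0;0 0.04 0 0;0 0.04 0 0",
  "fingers": -0.088
}}

```text
time_s: 28.22
tcp_pos: [0.6172, -0.005, 0.135]
eef_rot: [180.0, -0.0, -101.6]
contact_force: [-0.9, 0.4, -0.2]
gripper_width: 0.048
```

Request:
{"api": "drive_tool", "payload": {
  "plan": "0 0.02 0 0;0 0.03 0 0;0 0.03 0 0",
  "fingers": -0.094
}}

```text
time_s: 28.6
tcp_pos: [0.617, -0.0048, 0.1349]
eef_rot: [180.0, -0.0, -101.6]
contact_force: [-0.5, 0.7, -0.6]
gripper_width: 0.0481
```

```bash
python3 bs.py w18 0 .07 0 0 | sed 's/np.int64//g'
```

```text
[ 6.174000e-01 -4.700000e-03  1.354000e-01 -1.015914e+02]
28.6 [ 0.617  -0.0048  0.1349] F [-0.5  0.7 -0.6] M [ 0.15  0.27 -0.01] 0.0480634379698631
col, bottom row, top row [(222, (174), (184)), (230, (174), (184)), (238, (173), (184)), (246, (173), (183)), (254, (173), (183)), (262, (172), (183)), (270, (172), (183)), (278, (171), (182)), (286, (171), (182)), (294, (170), (182)), (302, (172), (182))]
left edge 212 right 317 [273, 284, 283, 282, 260, 210, 198, 199, 198, 198, 197] [161, 160, 159, 158, 157, 156, 147, 148, 248, 323, 326, 327, 327]
flush top [[215.7, 183.8], [311.6, 176.1]] bottom [[208.7, 173.3], [295.3, 167.2]]
```

Request:
{"api": "drive_tool", "payload": {
  "plan": "0 0.02 0 0;0 0.04 0 0;0 0.04 0 0",
  "fingers": -0.102
}}

```text
time_s: 29.02
tcp_pos: [0.6167, -0.0048, 0.135]
eef_rot: [-180.0, 0.0, -101.6]
contact_force: [-0.3, 1.3, -0.9]
gripper_width: 0.0483
```

Request:
{"api": "drive_tool", "payload": {
  "plan": "0 0.02 0 0;0 0.03 0 0;0 0.03 0 0",
  "fingers": -0.108
}}

```text
time_s: 29.4
tcp_pos: [0.6163, -0.0047, 0.135]
eef_rot: [-180.0, 0.0, -101.6]
contact_force: [0.1, -0.4, -0.3]
gripper_width: 0.0487
```

```bash
python3 bs.py w19 0 .07 0 0 | sed 's/np.int64//g'
```

```text
[ 6.167000e-01 -4.600000e-03  1.354000e-01 -1.015914e+02]
29.4 [ 0.6163 -0.0047  0.135 ] F [ 0.1 -0.4 -0.3] M [0.11 0.13 0.02] 0.04872686965411636
col, bottom row, top row [(222, (173), (184)), (230, (173), (184)), (238, (173), (183)), (246, (172), (183)), (254, (172), (182)), (262, (171), (182)), (270, (171), (181)), (278, (170), (181)), (286, (170), (181)), (294, (169), (180)), (302, (170), (180))]
left edge 212 right 316 [284, 285, 283, 273, 175, 64, 101, 159, 166, 166, 166] [141, 141, 140, 136, 129, 152, 159, 176, 295, 326, 327, 326, 326]
flush top [[214.1, 183.8], [310.2, 176.1]] bottom [[207.3, 173.2], [294.0, 167.1]]
```

Request:
{"api": "drive_tool", "payload": {
  "plan": "0 0.02 0 0;0 0.03 0 0;0 0.03 0 0",
  "fingers": -0.114
}}

```text
time_s: 29.82
tcp_pos: [0.6161, -0.0046, 0.1351]
eef_rot: [-180.0, 0.0, -101.6]
contact_force: [0.2, 0.6, 0.2]
gripper_width: 0.0488
```

Request:
{"api": "drive_tool", "payload": {
  "plan": "0 0.02 0 0;0 0.03 0 0;0 0.03 0 0",
  "fingers": -0.12
}}

```text
time_s: 30.2
tcp_pos: [0.6159, -0.0046, 0.1351]
eef_rot: [-180.0, 0.0, -101.6]
contact_force: [0.3, 0.1, 0.9]
gripper_width: 0.0491
```

```bash
python3 bs.py w20 0 .06 0 0 | sed 's/np.int64//g'
```

```text
[ 6.162000e-01 -4.500000e-03  1.354000e-01 -1.015914e+02]
30.2 [ 0.6159 -0.0046  0.1351] F [0.3 0.1 0.9] M [ 0.11 -0.16  0.  ] 0.04909835524068925
col, bottom row, top row [(222, (173), (184)), (230, (173), (184)), (238, (172), (183)), (246, (172), (183)), (254, (171), (182)), (262, (171), (181)), (270, (170), (181)), (278, (169), (180)), (286, (169), (180)), (294, (168), (179)), (302, (170), (179))]
left edge 211 right 311 [286, 285, 284, 267, 141, 60, 75, 129, 153, 154, 153] [133, 126, 120, 107, 117, 224, 235, 212, 309, 327, 327, 327, 327]
flush top [[213.2, 183.5], [309.3, 175.9]] bottom [[206.5, 173.1], [293.2, 167.0]]
```

Request:
{"api": "drive_tool", "payload": {
  "plan": "0 0.01 0 0;0 0.02 0 0;0 0.02 0 0",
  "fingers": -0.126
}}

```text
time_s: 30.62
tcp_pos: [0.6157, -0.0045, 0.1351]
eef_rot: [-180.0, 0.0, -101.6]
contact_force: [0.5, -0.2, 0.5]
gripper_width: 0.0491
```

Request:
{"api": "drive_tool", "payload": {
  "plan": "0 0.01 0 0;0 0.02 0 0;0 0.02 0 0",
  "fingers": -0.135
}}

```text
time_s: 31.0
tcp_pos: [0.6154, -0.0045, 0.135]
eef_rot: [-180.0, 0.0, -101.6]
contact_force: [0.7, -0.2, 0.1]
gripper_width: 0.0498
```

```bash
python3 bs.py w21 0 .04 0 0 | sed 's/np.int64//g'
```

```text
[ 6.158000e-01 -4.400000e-03  1.354000e-01 -1.015914e+02]
31.0 [ 0.6154 -0.0045  0.135 ] F [ 0.7 -0.2  0.1] M [ 0.1  -0.41  0.03] 0.04982971608745928
col, bottom row, top row [(222, (173), (184)), (230, (173), (184)), (238, (172), (183)), (246, (172), (183)), (254, (171), (182)), (262, (171), (181)), (270, (170), (181)), (278, (169), (180)), (286, (169), (180)), (294, (168), (179)), (302, (170), (179))]
left edge 210 right 310 [285, 283, 281, 225, 81, 64, 98, 146, 154, 154, 154] [135, 126, 115, 104, 155, 277, 256, 250, 322, 327, 327, 327, 327]
flush top [[212.0, 183.7], [308.2, 176.0]] bottom [[205.4, 173.2], [292.3, 167.1]]
```

Tilt no longer changes as the jaws open, so the block is lying flat. I'll open up.

Request:
{"api": "drive_tool", "payload": {
  "plan": "0 0 0 0;0 0 0 0;0 0 0 0",
  "fingers": -0.2
}}

```text
time_s: 31.42
tcp_pos: [0.6152, -0.0045, 0.1348]
eef_rot: [180.0, -0.0, -101.6]
contact_force: [0.8, 0.1, 0.6]
gripper_width: 0.0525
```

Request:
{"api": "drive_tool", "payload": {
  "plan": "0 -0.1 0 0;0 -0.3 0 0;0 -0.3 0 0;0 -0.3 0 0",
  "fingers": -1
}}

```text
time_s: 31.92
tcp_pos: [0.6183, -0.0051, 0.1349]
eef_rot: [180.0, 0.0, -101.6]
contact_force: [-1.5, 1.5, -0.4]
gripper_width: 0.085
```

Request:
{"api": "drive_tool", "payload": {
  "plan": "0 0 -1 0;0 0 -3 0;0 0 -7 0;-3 3 -10 0;-6 6 -10.5 0;-6 8.5 -10.5 0;-6 8.5 -10.5 0;-6 8.5 -10.5 0"
}}

```text
time_s: 32.92
tcp_pos: [0.5475, 0.0707, 0.2407]
eef_rot: [-179.9, 0.0, -101.6]
contact_force: [0.2, -0.4, -0.2]
gripper_width: 0.0875
```

```bash
cat > chk.py <<'E'
from plant import r
import sys
from h import *; from m import *
from fitn import frame
s=r.get_state(); print(s['time_s'],s['tcp_pos'].round(4),'F',np.round(s['contact_force'],1))
c=snap(r,'wrist',sys.argv[1]); p=np.load('nest.npy'); o,M=frame(p)
f=c['frame'].astype(float); sat=cv2.cvtColor(c['frame'],cv2.COLOR_RGB2HSV)
g=cv2.GaussianBlur(f[...,0],(3,3),0)
q=proj(c,[o+M@[x,y,.028] for y in(-.045,.045) for x in(.023,-.023)]); b=proj(c,[o+M@[x,y,.008] for y in(-.045,.045) for x in(.023,-.023)])
print('pred top',q.round(1).tolist(),'bot',b.round(1).tolist())
pl=proj(c,[o+M@[x,y,.008] for y in(-.08,.08) for x in(.027,-.027)]); print('plate pred',pl.round(1).tolist(),'tips',proj(c,[o+M@[0,y,.022] for y in(-.062,.062)]).round(1).tolist())
m=np.zeros(g.shape,np.uint8); cv2.fillConvexPoly(m,pl[[0,1,3,2]].round().astype(int),1); m=cv2.erode(m,np.ones((3,3)))
h=sat; dark=((f.sum(2)<260)&((h[...,1]<110))&(m>0)).astype(np.uint8)
k,lab,st,ce=cv2.connectedComponentsWithStats(dark); print(st[1:][st[1:,4]>40].tolist(),ce[1:][st[1:,4]>40].round(1).tolist())
a=np.abs(q).min(0).astype(int)
for v in range(0,240,12): print(v,f[v,90:216:3].sum(1).astype(int).tolist())
E
python3 - <<'E'
import sys;sys.path.insert(0,'.')
from m import *
did(0,-.3,0,0);print(did(-6,8.5,-10.5,0))
E
python3 chk.py w22
```

```text
[ 5.47494836e-01  7.08804105e-02  2.40400000e-01 -1.01591393e+02]
32.925 [0.5475 0.0707 0.2407] F [ 0.2 -0.4 -0.2]
pred top [[110.9, 57.5], [179.5, 59.1], [126.5, 183.9], [187.5, 179.3]] bot [[113.9, 59.8], [177.6, 61.2], [128.2, 177.5], [185.3, 173.6]]
plate pred [[101.5, 6.5], [179.7, 11.4], [128.0, 217.8], [192.5, 211.4]] tips [[143.8, 33.2], [159.5, 199.8]]
[[145, 34, 9, 11, 56], [124, 62, 65, 122, 4633], [154, 187, 15, 17, 124]] [[149.1, 40.0], [162.7, 136.3], [162.7, 194.4]]
0 [620, 619, 601, 555, 573, 625, 626, 625, 625, 626, 626, 626, 628, 627, 628, 628, 628, 629, 629, 629, 630, 629, 630, 631, 631, 631, 631, 632, 632, 632, 632, 632, 631, 632, 634, 632, 633, 632, 634, 634, 634, 634]
12 [625, 626, 626, 626, 622, 544, 536, 535, 535, 533, 531, 531, 530, 529, 529, 528, 528, 532, 533, 540, 545, 550, 553, 561, 531, 586, 587, 604, 608, 609, 618, 635, 636, 635, 635, 635, 637, 637, 636, 636, 636, 637]
24 [629, 630, 631, 629, 630, 593, 537, 535, 535, 534, 533, 532, 530, 528, 531, 533, 531, 531, 526, 528, 527, 527, 522, 519, 518, 515, 514, 514, 511, 510, 515, 637, 638, 638, 639, 638, 640
[... 2939 characters left out ...]
 207, 206, 207, 284, 384, 383, 380, 380, 380, 380, 380]
204 [647, 645, 641, 621, 619, 628, 644, 649, 650, 649, 650, 650, 649, 390, 334, 334, 333, 333, 333, 289, 284, 283, 273, 246, 208, 206, 211, 207, 209, 207, 207, 207, 208, 208, 244, 429, 393, 394, 393, 394, 392, 392]
216 [131, 134, 130, 127, 131, 129, 170, 487, 649, 649, 651, 650, 650, 607, 336, 335, 341, 367, 360, 345, 331, 320, 341, 390, 392, 409, 462, 514, 589, 607, 653, 649, 593, 502, 491, 485, 428, 395, 412, 393, 409, 407]
228 [131, 130, 131, 130, 123, 126, 125, 124, 215, 624, 650, 650, 649, 651, 650, 652, 650, 652, 652, 650, 651, 640, 640, 609, 632, 631, 649, 652, 652, 652, 652, 652, 652, 653, 653, 653, 653, 651, 594, 474, 474, 474]
```

The block seems about 2 mm downslope. I'll measure it properly before nudging it.

```bash
cat > fb.py <<'E'
import sys
from h import *; from m import *
from fitn import frame
from scipy.optimize import least_squares
c=load(sys.argv[1]); p=np.load('nest.npy'); o,M=frame(p)
f=c['frame'].astype(float); s=cv2.GaussianBlur(f[...,0]-f[...,2],(3,3),0); G=cv2.GaussianBlur(f.sum(2),(3,3),0)
def samp(img,P0,P1,n=41): # profile along nest-local points
    q=proj(c,[o+M@(P0+(P1-P0)*k) for k in np.linspace(0,1,n)]).astype(np.float32); return cv2.remap(img.astype(np.float32),q[:,0].reshape(1,-1),q[:,1].reshape(1,-1),cv2.INTER_LINEAR)[0]
V=lambda *a:np.array(a,float)
def cross(pr,lo,hi):  # steepest gradient position
    d=np.abs(np.diff(pr)); i=d.argmax(); w=d[max(i-3,0):i+4]; x=(np.arange(max(i-3,0),max(i-3,0)+len(w))+.5)@w/w.sum(); return lo+(hi-lo)*x/(len(pr)-1)
ys=[-.035,-.025,-.015,.01,.02,.03]
print('block upslope x',[round(1000*cross(samp(s,V(.013,y,.028),V(.029,y,.028)),.013,.029),1) for y in ys])
print('block low x',[round(1000*cross(samp(G,V(-.034,y,.028),V(-.017,y,.028)),-.034,-.017),1) for y in ys])
print('block far y (top)',[round(1000*cross(samp(s,V(x,-.056,.008),V(x,-.036,.008)),-.056,-.036),1) for x in(-.015,-.005,.005,.015)])
print('block near y (top)',[round(1000*cross(samp(s,V(x,.036,.028),V(x,.058,.028)),.036,.058),1) for x in(-.012,-.004,.004,.012)],'bottom',[round(1000*cross(samp(s,V(x,.036,.008),V(x,.058,.008)),.036,.058),1) for x in(-.012,-.004,.004,.012)])
yp=[-.07,-.055,-.03,0,.03,.05,.07]
print('plate upslope x',[round(1000*cross(samp(s,V(.020,y,.008),V(.036,y,.008)),.020,.036),1) for y in yp])
print('plate low x',[round(1000*cross(samp(s,V(-.036,y,.008),V(-.02,y,.008)),-.036,-.02),1) for y in (-.07,-.055,.055,.07)])
E
python3 fb.py w22
```

```text
block upslope x [np.float64(24.3), np.float64(24.2), np.float64(24.2), np.float64(24.1), np.float64(24.2), np.float64(23.9)]
block low x [np.float64(-33.3), np.float64(-26.1), np.float64(-26.1), np.float64(-26.5), np.float64(-26.3), np.float64(-24.9)]
block far y (top) [np.float64(-45.4), np.float64(-45.7), np.float64(-45.6), np.float64(-45.8)]
block near y (top) [np.float64(45.0), np.float64(45.0), np.float64(44.8), np.float64(45.0)] bottom [np.float64(50.2), np.float64(50.3), np.float64(50.1), np.float64(50.1)]
plate upslope x [np.float64(26.0), np.float64(26.3), np.float64(26.4), np.float64(26.1), np.float64(25.8), np.float64(25.7), np.float64(25.1)]
plate low x [np.float64(-27.6), np.float64(-28.2), np.float64(-28.4), np.float64(-27.5)]
```

```bash
python3 - <<'E'
from h import *
from fitn import frame
import fitn
c=load('w22');f=c['frame'].astype(float);s=f[...,0]-f[...,2];o,M=frame(np.load('nest.npy'))
for v in (84,108,132,150): print(v,s[v,104:126].astype(int).tolist(),'|',s[v,176:200].astype(int).tolist(),'|',f[v,176:200].sum(1).astype(int).tolist())
def loc(uv,z):
    O,d=rays(c,uv);O=(O-o)@M;d=d@M;return (O+d*((z-O[:][2])/d[:,2])[:,None])*1000
uv=[(118,84),(120.8,108),(123.6,132),(184.5,84),(186.5,108)]
print(loc(uv,.028).round(1),'\n',loc(uv,.008).round(1))
E
```

```text
84 [0, 0, 0, 0, -1, -2, -5, -1, 34, 82, 94, 96, 93, 75, 34, 6, 1, 2, 3, 2, 2, 1] | [0, 0, 1, 1, 1, 0, 1, 11, 33, 47, 22, -3, -7, -5, -3, -2, -3, -2, -3, -3, -2, -4, -5, -6] | [247, 244, 242, 242, 242, 238, 237, 235, 224, 189, 124, 86, 81, 92, 113, 128, 134, 136, 134, 135, 142, 169, 234, 280]
108 [-1, 0, 0, 0, 0, 0, 0, 0, -2, -4, -4, 30, 83, 98, 100, 95, 70, 24, 2, 2, 2, 2] | [0, 1, 0, 0, 1, 0, 1, 1, 3, 16, 42, 38, 10, -5, -7, -5, -3, -2, -2, -2, -3, -3, -4, -5] | [241, 242, 241, 240, 239, 237, 238, 235, 232, 230, 204, 162, 108, 86, 86, 94, 126, 133, 136, 133, 135, 150, 204, 272]
132 [-1, -1, -1, -1, -1, -1, 0, -1, -1, -1, -1, -1, -4, -4, 27, 80, 100, 103, 99, 72, 25, 2] | [0, 0, -1, -1, -1, -1, 0, 0, 0, 1, 11, 33, 46, 25, -2, -6, -5, -3, -3, -2, -3, -3, -4, -3] | [231, 228, 227, 227, 225, 221, 220, 225, 223, 222, 220, 214, 188, 131, 94, 79, 89, 111, 130, 133, 135, 138, 146, 189]
150 [0, -1, 0, -1, -1, -1, 0, 0, 0, 0, 0, 0, -1, 0, -3, -5, 16, 64, 98, 106, 102, 81] | [0, 0, 0, 0, 1, 0, 0, -1, 0, 0, 2, 8, 29, 47, 30, 5, -2, -2, -3, -4, -3, -2, -3, -3] | [197, 196, 196, 197, 198, 196, 193, 194, 193, 190, 190, 195, 199, 196, 168, 141, 133, 129, 135, 130, 133, 130, 132, 132]
[[ 20.5 -27.7  28. ]
 [ 20.5 -11.3  28. ]
 [ 20.6   5.7  28. ]
 [-25.4 -27.9  28. ]
 [-25.8 -10.6  28. ]] 
 [[ 22.2 -27.9   8. ]
 [ 22.2 -10.3   8. ]
 [ 22.3   8.    8. ]
 [-27.2 -28.1   8. ]
 [-27.5  -9.5   8. ]]
```

The block centre is at x = −2.1 mm (downslope), y = −0.3 mm, and square. I'll nudge it upslope gently with the low-side finger, jaws open.

```bash
python3 - <<'E'
from fitn import *
p=np.load('nest.npy');o,M=frame(p);yaw=np.degrees(p[2])-90;hx=np.array([np.cos(p[2]),np.sin(p[2]),0])
for a,z in((.006,.24),(.006,.128),(.0116,.128),(.0136,.128)):
    T=o+a*hx; print(a,z,rel(T[0],T[1],z,yaw))
E
```

```text
0.006 0.24 (array([ 5.8 , -9.53,  0.04]), np.float64(-0.0))
0.006 0.128 (array([ 5.8 , -9.53, 11.24]), np.float64(-0.0))
0.0116 0.128 (array([  5.8 , -10.09,  11.24]), np.float64(-0.0))
0.0136 0.128 (array([  5.8 , -10.29,  11.24]), np.float64(-0.0))
```

Request:
{"api": "drive_tool", "payload": {
  "plan": "2.5 -4 0 0;5 -8 0 0;5.8 -9.53 0 0;5.8 -9.53 4 0;5.8 -9.53 8 0;5.8 -9.53 10.5 0;5.8 -9.53 11.24 0;5.8 -9.53 11.24 0"
}}

```text
time_s: 33.98
tcp_pos: [0.6291, -0.0053, 0.1277]
eef_rot: [180.0, -0.0, -101.6]
contact_force: [-0.0, -0.7, 0.1]
gripper_width: 0.0877
```

Request:
{"api": "drive_tool", "payload": {
  "plan": "0 -0.1 0 0;0 -0.2 0 0;0 -0.3 0 0;0 -0.4 0 0;0 -0.48 0 0;0 -0.48 0 0"
}}

```text
time_s: 34.72
tcp_pos: [0.6335, -0.0062, 0.1275]
eef_rot: [180.0, -0.0, -101.6]
contact_force: [0.1, 0.7, 0.1]
gripper_width: 0.0877
```

Request:
{"api": "drive_tool", "payload": {
  "plan": "0 -0.03 0 0;0 -0.06 0 0;0 -0.09 0 0;0 -0.12 0 0;0 -0.12 0 0"
}}

```text
time_s: 35.35
tcp_pos: [0.6347, -0.0064, 0.1276]
eef_rot: [180.0, 0.0, -101.6]
contact_force: [0.3, 0.3, 0.7]
gripper_width: 0.0872
```

Request:
{"api": "drive_tool", "payload": {
  "plan": "0 -0.03 0 0;0 -0.06 0 0;0 -0.09 0 0;0 -0.09 0 0"
}}

```text
time_s: 35.85
tcp_pos: [0.6354, -0.0066, 0.1275]
eef_rot: [180.0, -0.0, -101.6]
contact_force: [-0.8, 0.2, 0.5]
gripper_width: 0.0882
```

Request:
{"api": "drive_tool", "payload": {
  "plan": "0 -0.03 0 0;0 -0.06 0 0;0 -0.09 0 0;0 -0.09 0 0"
}}

```text
time_s: 36.35
tcp_pos: [0.6358, -0.0067, 0.1274]
eef_rot: [179.9, -0.0, -101.6]
contact_force: [-3.8, 2.1, 3.1]
gripper_width: 0.0876
```

```bash
python3 - <<'E'
from plant import r
from h import *; from m import *
did(5.8,-9.53,11.24,0);did(0,-.48,0,0);did(0,-.12,0,0);did(0,-.09,0,0);print(did(0,-.09,0,0))
s=r.get_state(); print(s['time_s'],s['tcp_pos'],s['contact_force'],s['moment'])
from fitn import frame
c=snap(r,'wrist','w23'); g=c['frame'].astype(float);o,M=frame(np.load('nest.npy'))
q=proj(c,[o+M@[x,y,.028] for y in(-.045,-.02) for x in(.023,-.023)]); print(q.round(1).tolist())
S=g[...,0]-g[...,2]
for v in (200,215,230): print(v,S[v,185:345:3].astype(int).tolist(),'\n  ',g[v,185:345:3].sum(1).astype(int).tolist())
E
```

```text
[ 6.36838173e-01 -6.65266738e-03  1.28000000e-01 -1.01591393e+02]
36.35 [ 0.63577435 -0.00672118  0.12738908] [-3.76250624  2.13811735  3.07042396] [ 0.81703322  1.84423251 -0.04258132]
[[258.5, 184.2], [355.5, 176.1], [258.5, 239.4], [351.0, 227.1]]
200 [3, -3, -3, -3, -3, -3, 0, 1, 2, 3, 2, 2, 2, 2, 3, 2, 3, 26, 67, 88, 88, 88, 44, 0, 1, 0, -1, -2, -1, -1, -1, -2, -2, -2, -2, -2, -2, -1, -2, 0, -1, -1, -1, -2, -1, -1, -2, -2, -1, -2, -1, -2, -1, -1] 
   [321, 147, 137, 133, 136, 138, 197, 273, 284, 300, 311, 313, 305, 292, 282, 272, 258, 203, 210, 278, 279, 278, 149, 52, 55, 60, 118, 140, 138, 138, 136, 138, 136, 139, 135, 136, 137, 135, 134, 140, 135, 138, 137, 133, 137, 137, 136, 133, 134, 136, 131, 136, 134, 133]
215 [2, -1, -4, -3, -2, -3, -2, 2, 2, 2, 2, 2, 2, 2, 2, 2, 1, 13, 55, 68, 67, 66, 37, -1, 1, -1, 0, -1, -1, -1, -1, -2, 0, -1, -1, -1, -2, -1, -1, -2, -2, -2, 0, 0, -1, -1, -1, -2, -2, -1, -1, -2, 0, -1] 
   [306, 198, 139, 135, 137, 137, 158, 266, 284, 299, 311, 313, 305, 293, 284, 272, 258, 214, 172, 211, 209, 208, 126, 42, 46, 43, 67, 70, 77, 73, 72, 74, 64, 112, 88, 78, 68, 64, 73, 94, 74, 71, 77, 67, 79, 82, 73, 75, 75, 76, 70, 65, 66, 75]
230 [3, 3, -3, -4, -4, -3, -3, 2, 2, 3, 3, 1, 2, 3, 2, 1, 2, 8, 54, 67, 67, 66, 35, 0, 2, -1, -1, 0, -1, -3, -1, -1, -2, -2, -1, -1, 0, 0, -1, -1, -2, -2, -2, 0, -2, -2, -3, -1, 1, -2, -1, -1, -3, -2] 
   [393, 354, 173, 172, 166, 171, 174, 254, 281, 294, 309, 312, 308, 292, 283, 273, 257, 219, 170, 207, 207, 211, 129, 43, 48, 43, 52, 53, 55, 58, 51, 55, 53, 54, 55, 57, 56, 53, 58, 58, 54, 57, 56, 59, 53, 57, 58, 56, 61, 59, 54, 58, 72, 57]
```

```bash
cat > nb.py <<'E'
import sys
from plant import r
from h import *; from m import *
from fitn import frame
n=sys.argv[1]
if len(sys.argv)>2: print(did(*map(float,sys.argv[2:6])).round(4)); c=snap(r,'wrist',n)
else: c=load(n)
s=r.get_state(); print(s['time_s'],s['tcp_pos'].round(4),'F',np.round(s['contact_force'],1))
f=cv2.GaussianBlur(c['frame'].astype(float),(3,3),0);S=f[...,0]-f[...,2];G=f.sum(2);o,M=frame(np.load('nest.npy'))
def loc(uv,z):
    O,d=rays(c,[uv]);O=(O-o)@M;d=d@M;return ((O+d*((z-O[2])/d[:,2])[:,None])*1000).round(1)[0,:2].tolist()
def half(x,up):
    h=(x.max()+x.min())/2; i=np.argmax(x>h) if up else np.argmax(x<h); return i-1+(h-x[i-1])/(x[i]-x[i-1])
for v in (195,205,215,230):
    k=S[v,225:275]; pk=int(k[:30].argmax()); a=225+half(k[:pk+1],True); b=225+pk+half(k[pk:],False)
    print(v,'plate edge',loc((a,v),.008),'block bottom edge',loc((b,v),.008),'cols',round(a,1),round(b,1))
E
python3 nb.py w23
```

```text
36.4 [ 0.6358 -0.0067  0.1274] F [-5.3  1.8  1.9]
195 plate edge [27.7, -34.7] block bottom edge [20.7, -34.1] cols 236.7 251.0
205 plate edge [27.7, -29.7] block bottom edge [20.6, -29.0] cols 236.9 251.2
215 plate edge [27.8, -24.6] block bottom edge [20.7, -23.8] cols 237.0 251.1
230 plate edge [27.8, -16.7] block bottom edge [20.8, -15.8] cols 237.4 251.1
```

Request:
{"api": "drive_tool", "payload": {
  "plan": "0 -0.03 0 0;0 -0.06 0 0;0 -0.09 0 0;0 -0.09 0 0"
}}

```text
time_s: 36.9
tcp_pos: [0.6359, -0.0068, 0.1273]
eef_rot: [179.8, -0.0, -101.6]
contact_force: [-7.8, 4.2, 3.7]
gripper_width: 0.0878
```

```bash
python3 nb.py w24 0 -.09 0 0
```

```text
[ 6.377000e-01 -6.800000e-03  1.280000e-01 -1.015914e+02]
36.95 [ 0.6359 -0.0068  0.1273] F [-6.9  3.4  5. ]
195 plate edge [27.8, -34.8] block bottom edge [20.7, -34.1] cols 236.8 251.2
205 plate edge [27.8, -29.8] block bottom edge [20.6, -29.0] cols 237.0 251.4
215 plate edge [27.8, -24.7] block bottom edge [20.7, -23.9] cols 237.2 251.4
230 plate edge [27.8, -16.8] block bottom edge [20.7, -15.9] cols 237.6 251.5
```

The finger is friction-locked because the horizontal push wedges the block down. I'll back off and push along the slope, rising as it goes.

Request:
{"api": "drive_tool", "payload": {
  "plan": "0 0.06 0 0;0 0.12 0 0;0 0.12 0 0;0 0.1 -0.02 0;0 0.07 -0.04 0;0 0.04 -0.06 0;0 0.01 -0.08 0;0 0.01 -0.08 0"
}}

```text
time_s: 37.95
tcp_pos: [0.6376, -0.007, 0.1284]
eef_rot: [-180.0, 0.0, -101.6]
contact_force: [-1.3, -0.6, -0.7]
gripper_width: 0.0878
```

```bash
python3 nb.py w25 0 .01 -.08 0
```

```text
[ 6.376000e-01 -6.800000e-03  1.288000e-01 -1.015914e+02]
38.0 [ 0.6376 -0.007   0.1284] F [-0.7  0.3 -0.1]
195 plate edge [27.8, -34.3] block bottom edge [22.9, -33.8] cols 240.5 250.5
205 plate edge [27.8, -29.2] block bottom edge [22.9, -28.7] cols 240.7 250.5
215 plate edge [27.9, -24.1] block bottom edge [23.0, -23.5] cols 240.7 250.6
230 plate edge [27.9, -16.2] block bottom edge [22.9, -15.5] cols 241.0 250.8
```

Block edge is now at 22.9 mm against a target of 23.0, and square. Retreating and re-checking.

Request:
{"api": "drive_tool", "payload": {
  "plan": "0 0.1 0 0;0 0.4 0 0;0 0.6 -1 0;0 0.6 -4 0;0 0.6 -9 0;-3 4 -11 0;-5.8 8 -11.2 0;-5.8 10 -11.2 0"
}}

```text
time_s: 39.0
tcp_pos: [0.5499, 0.0716, 0.242]
eef_rot: [-179.9, 0.1, -101.5]
contact_force: [-0.3, -0.5, -0.0]
gripper_width: 0.0877
```

Request:
{"api": "drive_tool", "payload": {
  "plan": "0 0 0 0;0 0 0 0"
}}

```text
time_s: 39.25
tcp_pos: [0.5515, 0.0699, 0.2411]
eef_rot: [-179.9, 0.0, -101.6]
contact_force: [0.6, -1.2, -0.2]
gripper_width: 0.0878
```

```bash
python3 - <<'E'
import sys;sys.path.insert(0,'.')
from m import *
print(did(-5.8,10,-11.2,0))
E
python3 chk.py w26 | head -5; python3 fb.py w26 | sed 's/np.float64//g'; python3 - <<'E'
from h import *
from fitn import frame
c=load('w26');f=cv2.GaussianBlur(c['frame'].astype(float),(3,3),0);s=f[...,0]-f[...,2];o,M=frame(np.load('nest.npy'))
def loc(uv,z):
    O,d=rays(c,uv);O=(O-o)@M;d=d@M;return (O+d*((z-O[2])/d[:,2])[:,None])*1000
for v in (84,108,132):
    k=s[v,95:140]; pk=k.argmax(); h=k.max()/2; a=95+pk-np.argmax(k[pk::-1]<h)+.5; b=95+pk+np.argmax(k[pk:]<h)-.5
    k2=s[v,168:200]; p2=168+k2.argmax(); print(v,a,b,p2,k2.max().round(),'plate up',loc([(a,v)],.008)[0,0].round(1),'block top up',loc([(b,v)],.028)[0,0].round(1),'low sliver as plate',loc([(p2,v)],.008)[0,0].round(1), s[v,176:194].astype(int).tolist())
# bystanders: can & wrench vs the first pictures
from plant import r
t0=load('top0'); t1=snap(r,'top','top1'); a=t0['frame'].astype(int);b=t1['frame'].astype(int)
for n,(x0,x1,y0,y1) in dict(can=(305,340,118,156),wrench=(230,292,228,248)).items(): print(n,np.abs(a-b)[y0:y1,x0:x1].mean().round(1))
E
```

```text
[ 5.51315297e-01  7.00967805e-02  2.40800000e-01 -1.01591393e+02]
39.25 [0.5515 0.0699 0.2411] F [ 0.6 -1.2 -0.2]
pred top [[117.0, 57.6], [185.2, 59.2], [131.9, 183.7], [192.6, 179.2]] bot [[119.6, 59.8], [182.9, 61.2], [133.3, 177.4], [190.1, 173.5]]
plate pred [[107.4, 6.7], [185.2, 11.5], [133.0, 217.7], [197.1, 211.2]] tips [[149.7, 33.3], [164.6, 199.6]]
[[151, 34, 8, 11, 50], [127, 62, 65, 122, 4892], [157, 187, 17, 17, 161]] [[154.5, 39.8], [164.8, 134.9], [165.9, 194.3]]
0 [623, 623, 622, 607, 587, 508, 619, 625, 625, 626, 626, 626, 627, 627, 628, 628, 628, 628, 629, 629, 629, 629, 631, 631, 631, 631, 631, 632, 631, 632, 632, 632, 632, 632, 632, 632, 632, 634, 634, 634, 634, 634]
block upslope x [(24.5), (24.5), (24.7), (24.5), (22.8), (22.6)]
block low x [(-32.5), (-26.5), (-32.3), (-26.6), (-26.6), (-22.7)]
block far y (top) [(-45.5), (-45.5), (-45.6), (-45.5)]
block near y (top) [(45.1), (45.1), (45.3), (45.1)] bottom [(50.4), (50.4), (50.5), (50.2)]
plate upslope x [(25.9), (26.0), (26.3), (26.3), (24.2), (26.1), (25.3)]
plate low x [(-27.5), (-28.5), (-28.0), (-28.0)]
84 117.5 120.5 189 83.0 plate up 26.4 block top up 22.7 low sliver as plate -26.6 [0, 0, 0, 0, 0, 1, 1, 1, 1, 6, 23, 47, 69, 83, 82, 55, 19, 0]
108 120.5 123.5 191 90.0 plate up 26.4 block top up 22.6 low sliver as plate -27.1 [0, 0, 0, 0, 0, 0, 1, 1, 1, 1, 4, 15, 36, 62, 82, 90, 74, 39]
132 123.5 126.5 192 95.0 plate up 26.3 block top up 22.5 low sliver as plate -26.7 [0, 0, 0, 0, 0, 0, 0, 0, 0, 0, 0, 0, 6, 24, 52, 79, 94, 90]
can 39.5
wrench 43.1
```

```bash
python3 - <<'E'
from plant import r
from h import *
a=load('scene0')['frame'];c=snap(r,'scene','scene1')['frame']
def can(f):
    h=cv2.cvtColor(f,cv2.COLOR_RGB2HSV); m=((h[...,0]<14)&(h[...,1]>90)); z=np.zeros_like(m); z[170:215,165:205]=m[170:215,165:205]; return np.argwhere(z).mean(0).round(1),z.sum()
print(can(a),can(c))
d=np.abs(a.astype(int)-c.astype(int)).sum(2); print('wrench diff',d[172:205,272:320].mean(), 'can diff',d[172:212,168:198].mean())
g=lambda f:cv2.cvtColor(f,cv2.COLOR_RGB2GRAY).astype(np.float32)
print(cv2.phaseCorrelate(g(a[172:205,272:320].copy()),g(c[172:205,272:320].copy())))
s=r.get_state();print(s['time_s'],np.round(s['contact_force'],1)); r.close_job()
E
```

```text
(array([199.4, 183.5]), np.int64(256)) (array([199.5, 183.5]), np.int64(251))
wrench diff 55.226010101010104 can diff 47.87
((-0.12564838222513686, 0.0057717087607649376), 0.9500675284200244)
39.4 [ 0.6 -0.7 -0.6]
the job is handed in; nothing more can be done
```

I loaded the stand and handed the job in at 39.4 s of the 67 s allowed; the hand-in gave no verdict. The plate is down over both pins, and the block lies on top of it, square between them.

**How it went**
- **Plate:** I lowered it along the pin axis onto the beam's upper edge, then let it tilt down in a light 3–8 N grip and opened the jaws slowly.
- **Block:** I touched it down on its upslope edge, with about 11 N of contact, and let it down by opening the jaws a fraction of a millimetre at a time.
- **Correction:** The block ended about 2 mm downslope, so I nudged it back with one finger. The first nudge jammed at about 8–9 N without moving it. Pushing along the slope instead moved it into place.

**Last checks**
- **Block position:** It is about 0.4 mm downslope of centre and 0.2 mm off along the beam. Its edge readings were level to about 0.2 mm, so it is square.
- **Plate position:** It sits about 1 mm downslope, inside the hole clearance. A pin was seen in each hole.
- **Can and wrench:** Neither has moved, to within 0.2 pixel in the scene view.
- **Robot:** It was clear of everything at hand-in.

**Weak or disagreeing checks**
- **Plate tilt:** The wrist picture gave about 0.24 rad, with little sensitivity, against 0.30 for flush. The 0.30 fit is nearly as good. I judged it flush because the jaw width returned to its flush value and nothing moved on release.
- **Block edges:** One automatic edge reading caught the plate's edge, so I used the direct pixel edges instead.
- **Bystander comparison:** The plain picture difference was large in the top and scene views. I put that down to the arm and its shadows; the 0.2 pixel figure comes from feature positions in the scene view.

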